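Gauge out the rungs on a welding jig

TASK

Swing the teal case's lid right open so that it stays open by itself, take out the brass spacing gauge and, re-taking it on the orange mat if need be, use it to set the three square tubes on the jig at equal gaps, one after the other starting from the red stop plate: straddle each tube with the gauge, spacer leg towards the plate, draw it up until the spacer leg is snug against the plate or the tube before, and lift off without shifting what is already set. Tubes must end square to the row; finally stand the gauge upright in the middle of the orange mat, and leave the other things alone.

Things in the scene. Friction and masses are not known exactly. Their poses are not given: they have to be found in the camera images.
- lid (a joint): Hinge angle of the teal case lid, rad: 0 shut (the start), grows as it opens, stops at 1.9. Swings freely under its own weight (0.28 kg): falls shut below about 1.45, falls fully open by itself above about 1.6. Axis along the case's +y, through lid_hinge; the lid opens up and away from the robot.
- lid_grip (a point): Centre of the black bar handle on the lid: a 16 mm thick, 36 mm long cylinder parallel to the hinge, on a 12 mm wide stem, its axis 30 mm above the lid's top face and 165 mm from the hinge towards the robot (and 36 mm above the hinge when shut). Pinched on its two ends it can pivot between the fingers. The lid's free edge lies 23 mm beyond the handle.
- lid_hinge (a point): Point on the lid's hinge line, middle of the case's far top edge. Fixed; its axes are those of the case.
- case: Teal case fixed to the bench, 186 (x) x 136 (y) x 110 mm high, walls and floor 6 mm. Origin: centre of its underside. A lengthwise divider (to z = 100 mm) leaves a 52 mm wide channel, centred on y = -36 mm, where the gauge stands; the brush lies in the other half. Beside the gauge's handle there is room for fingers along the channel (x), not across it.
- gauge: Brass spacing gauge, 0.3 kg, on two legs. Origin: centre of its underside, z up. Body 44 (x) x 60 (y) x 44 mm high, an upside-down U seen along x: spacer leg from y = +6 to +30 mm, slot 24 mm wide and 28 mm high from y = -18 to +6 (flared to 30 mm in the lowest 7 mm), hook leg from y = -30 to -18. Starts in the case with +y about along the case's +x. In use its +y points to the stop plate.
- gauge_nose (a point): Foot of the spacer leg's outer face (gauge y = +30 mm); axes as the gauge. With the gauge straddling a tube and pulled in its +y, the hook leg draws the tube along; once this face meets the stop plate or the tube before, the gap is 28 mm.
- gauge_handle (a point): Middle of the gauge's black handle, 24 x 24 mm square, from z = 44 to 92 mm above the gauge's foot, centred on gauge x = 0, y = +12 mm; axes as the gauge. With the nose at the tall stop plate there is no room for a finger on the handle's +y side: hold it across x there.
- jig: Grey base plate fixed to the bench, 216 (x) x 300 (y) x 10 mm, origin: centre of its underside. Two teal edge rails along y at x = +-99 mm (8 mm wide, tops at z = 26 mm) keep the tubes in. A red stop plate 12 mm thick, 120 mm wide, top at z = 94 mm, stands across its +y end.
- stop_face (a point): Foot of the stop plate's inner face, mid-width, on top of the base plate (jig x = 0, y = +138 mm, z = 10 mm); axes as the jig. The row is measured from here towards -y.
- mat: Orange pad fixed to the bench, 100 x 100 x 4 mm, origin: centre of its underside. Parking place for the gauge.
- tube1: The first tube (nearest the red stop plate): loose aluminium-coloured square tube, 180 (x) x 20 (y) x 20 mm, about 0.4 kg, lying on the jig's base plate roughly along jig x. Origin: centre of its underside. It slides with friction only, so a hard shove through the gauge also moves the tube before it.
- tube2: The second tube: loose aluminium-coloured square tube, 180 (x) x 20 (y) x 20 mm, about 0.4 kg, lying on the jig's base plate roughly along jig x. Origin: centre of its underside. It slides with friction only, so a hard shove through the gauge also moves the tube before it.
- tube3: The third tube: loose aluminium-coloured square tube, 180 (x) x 20 (y) x 20 mm, about 0.4 kg, lying on the jig's base plate roughly along jig x. Origin: centre of its underside. It slides with friction only, so a hard shove through the gauge also moves the tube before it.
- brush: Bystander: wire brush, 150 mm, lying in the case's other compartment; leave it alone. Origin: at its underside.
- hammer: Bystander: hammer, 220 mm, lying in front of the jig; leave it alone. Origin: at its underside.
- tin: Bystander: yellow jar, 70 mm across, 110 mm high; leave it alone. Origin: at its underside.
- spray: Bystander: blue can, 56 mm across, 170 mm high; leave it alone. Origin: at its underside.
- square: Bystander: red L-shaped angle block, 90 x 90 x 22 mm; leave it alone. Origin: at its underside.
- offcut: Bystander: steel angle offcut, 50 x 50 x 50 mm; leave it alone. Origin: at its underside.
Things that resemble listed ones, but are neither listed nor needed, are in the scene too. What is shaped like the tube3 but green is not meant.

How it is judged:
By the outcome, as a careful person would: the job done as asked, in the order asked, and still so for the second after the job is handed in, with the robot touching nothing.
It also fails if it takes over 72 s, if anything falls off the work surface, if the arm or the gripper's body presses on something with over 40 N, if the wrist force passes 120 N, or if a joint passes its speed limit or range.

ROBOT

A 7-joint arm with a two-finger parallel gripper is mounted at the origin on the work surface. World frame = base frame: x ahead of the robot, y to its left, z up, the work surface at z = 0. Lengths are in m, angles in rad, forces in N, time in s.
With the tool pointing down it reaches from about 0.4 to 0.75 m from the base axis. Payload 19.5 kg.
Tool frame: the origin (TCP) lies between the finger pads; the fingertips stand 22 mm ahead of it and the grasp point (between the pads) lies 3 mm ahead of it; z points along the fingers, x is the direction in which the jaws open and shut, and the axes are right-handed (so a half turn about z gives the same grasp; the last joint's range is limited). The gripper opens to 85 mm and grips with 20 to 120 N. Pads are 22 mm wide; open, the fingers measure 114 mm over their backs; the gripper's body (76 mm by 85 mm) begins 54 mm behind the grasp point. The pads swing forward as they close: fully open they stand 13 mm farther back than shut.
Start: joints at [1.08, 0.707, -0.028, 1.485, 0.022, 0.951, -0.075], TCP at [0.249, -0.518, 0.219] pointing down, gripper open.
Joint ranges: [-2.71, 2.71], [-0.32, 2.16], [-1.57, 1.52], [0, 2.45], [-1.46, 4.6], [0, 2.02], [-2.83, 2.83]. Speed limits (rad/s): [1.89, 1.89, 2.57, 2.57, 3.01, 3.01, 3.01].

INTERFACE

Orientations are given as a rotation vector (axis times angle).
In Python, from plant import manip gives the robot as it stands.
- The arm moves only by the tool play_rows, never from a script. Its argument "rows" is a list of rows, each a list of 4 numbers: the shift along the world's x, y, z in cm, then the turn about the world's z in rad. A call has 1 to 5 rows; each row is the pose to reach, as a shift and turn from the pose commanded when the call began; what a row does not reach only later rows make up. A row lasts 1/8 s, in which the tool goes at most 62.5 mm and 10.7 degrees, less where a joint would pass 70% of its speed; a pose out of reach is approached as far as the arm can. A call with a gripper value outside its range is refused whole. "claw" is the closure in counts, from 0 (fully open) to 255 (shut), set as the call begins (left out, the last holds). The fingers move at their own pace and stop on an object; "squeeze" is the grip in N (left out, the last holds). Time passes only in rows, so rows that repeat a pose let the fingers close. It gives the time, the measured TCP pose, the force and the opening at its end, in the units of the state.
- manip.read_state(): the state, without advancing time (a new reading comes with each control period).
- manip.grab_frame(name): name is "side" or "top"; returns (picture, depth): 420x560x3 uint8, blue, green, red; 420x560 float32, m along the optical axis (not along the pixel's ray), 0 where there is no reading.
- manip.calibration(name): a dict with "vfov" (degrees; the focal length in pixels is half the picture's height over the tangent of half this angle, whatever the lens; pixels are square), "cx", "cy" (the principal point, pixels), "R" (3x3) and "t" (3): a world point X has camera coordinates R X + t. Camera axes: x right, y down, z forward; pixel columns grow to the right and rows downward; lengths in m; the calibration is good to about 2 mm. A picture is of the moment at which its call begins. calibration takes no time and is no camera call.
- manip.finish_job(): hands the job in, once; it reports no verdict.
The state is a dict: "clock": time; "joint_pos": joint angles; "joint_velocities": joint speeds; "tau": joint torques, N m; "tcp_pos": TCP position; "tool_rot": TCP orientation; "force": force on the tool from outside, world axes, zero at the start; "moment": the same for the moment, N m; "gripper_width": finger opening in m.
Only numpy, scipy, OpenCV 4.12 (cv2) and the standard library are available. Lean on these libraries where they do the work, as an engineer would, in place of code of your own. Each camera call takes 0.05 s, during which the arm holds its last target.

## Working session

There is one attempt and no reset: what is moved stays moved. The work goes in short steps, Python scripts to look and compute and a tool call to move; the robot and the scene stay as the last step left them, time stands still between calls to the robot, and variables do not carry over. Pictures are saved under pics/ and viewed, and the job is handed in when it is done.

Besides the shell and the picture viewer there is one more tool, called after ">>>" by a JSON object that holds its "api" and its "payload", one argument or row to a line. play_rows: Moves the arm, as the interface text tells. Its arguments: {"type":"object","properties":{"rows":{"type":"array","items":{"type":"array","items":{"type":"number"}}},"claw":{"type":"number"},"squeeze":{"type":"number"}},"required":["rows"]}

```bash
ls; mkdir -p pics
cat > h.py <<'E'
import numpy as np, cv2, sys
from plant import manip
def K(n):
    c=manip.calibration(n); f=210/np.tan(np.radians(c["vfov"])/2); return f,c["cx"],c["cy"],np.array(c["R"]),np.array(c["t"])
def ray_z(n,u,v,z):
    f,cx,cy,R,t=K(n); d=R.T@np.array([(u-cx)/f,(v-cy)/f,1.]); o=-R.T@t
    return o+d*(z-o[2])/d[2]
def proj(n,X):
    f,cx,cy,R,t=K(n); c=R@np.array(X)+t; return f*c[0]/c[2]+cx,f*c[1]/c[2]+cy
def cloud(n,D):
    f,cx,cy,R,t=K(n); v,u=np.mgrid[0:420,0:560]; C=np.stack([(u-cx)/f*D,(v-cy)/f*D,D],-1)
    return (C-t)@R
def grab(tag):
    out={}
    for n in("side","top"):
        p,d=manip.grab_frame(n); out[n]=(p,d); cv2.imwrite(f"pics/{tag}_{n}.png",p); np.save(f"pics/{tag}_{n}.npy",d)
    return out
E
python3 - <<'E'
from h import *
print(manip.read_state())
for n in("side","top"):print(manip.calibration(n))
grab("a")
E
```

```text
pics
{'clock': 0.0, 'joint_pos': array([ 1.08030839,  0.7070814 , -0.02762291,  1.48499646,  0.02195108,
        0.95089921, -0.07550636]), 'joint_velocities': array([ 1.52229515e-03, -1.54262883e-03,  2.23117132e-04, -2.10491872e-04,
        8.06888684e-05, -1.01099737e-03,  2.84179163e-03]), 'tau': array([ 1.15277785e-04, -8.83212304e+01,  1.23465993e+00, -2.36166912e+01,
        1.68991758e-02,  6.38412021e-03, -3.36365883e-05]), 'tcp_pos': array([ 0.24937026, -0.51780448,  0.2190404 ]), 'tool_rot': array([-2.65953295e+00,  1.67117184e+00,  1.43493469e-03]), 'force': array([ 0.30510756, -0.30482   ,  0.00804218]), 'moment': array([0.0055237 , 0.00709694, 0.03236468]), 'gripper_width': 0.08565225312979143}
{'vfov': 51.76803818923187, 'cx': 271.7704222134689, 'cy': 211.49797188359238, 'R': array([[-0.89960764, -0.43666095,  0.00577117],
       [-0.26091354,  0.52684209, -0.80892616],
       [ 0.35018597, -0.72922193, -0.58788192]]), 't': array([0.47223878, 0.20747601, 0.91129785])}
{'vfov': 54.45714017319412, 'cx': 272.29574984857595, 'cy': 215.0400461169778, 'R': array([[ 0.02287994, -0.99971221,  0.007212  ],
       [-0.99686611, -0.02336004, -0.07557958],
       [ 0.0757263 , -0.00546014, -0.99711369]]), 't': array([0.00769866, 0.49998915, 1.18800527])}
```

View pics/a_side.png

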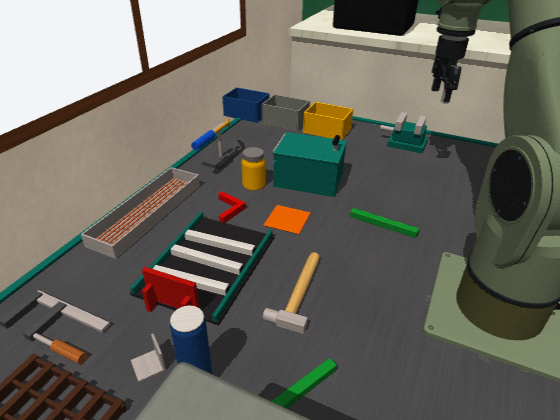

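View pics/a_top.png

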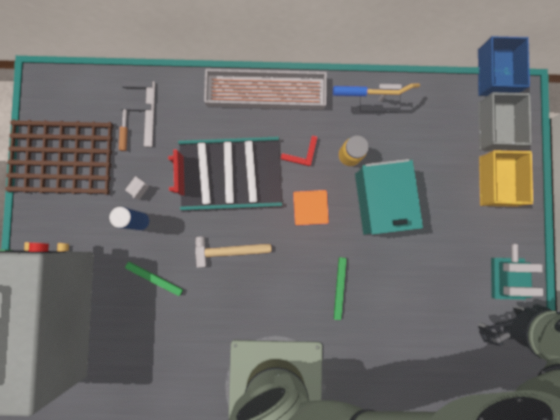

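Top view: the closed teal lid is at about (390,197) with its black handle at (400,222), the jig at (230,173) with the red stop at (177,172), tubes at columns about 204, 228 and 251, and the mat at (311,208). Green bars at (155,278) and (340,288) are decoys. Now I'll measure.

```bash
cat > m1.py <<'E'
from h import *
tag=sys.argv[1] if len(sys.argv)>1 else "a"
p=cv2.imread(f"pics/{tag}_top.png"); D=np.load(f"pics/{tag}_top.npy"); P=cloud("top",D); hsv=cv2.cvtColor(p,cv2.COLOR_BGR2HSV)
def rect(name,mask):
    q=P[mask][:,:2].astype(np.float32)
    r=cv2.minAreaRect(q*1000); print(name,mask.sum(),"c",np.round(r[0],1),"size",np.round(r[1],1),"ang",round(r[2],2),"z",np.round(np.percentile(P[mask][:,2],[5,50,95])*1000,1))
    return r
u=np.arange(560)[None,:]*np.ones((420,1)); v=np.arange(420)[:,None]*np.ones((1,560))
def box(a,b,c,d): return (u>=a)&(u<=c)&(v>=b)&(v<=d)
ok=D>0
teal=(abs(hsv[...,0].astype(int)-85)<12)&(hsv[...,1]>100)
orange=(abs(hsv[...,0].astype(int)-11)<5)&(hsv[...,1]>150)&(hsv[...,2]>120)
red=((hsv[...,0]<5)|(hsv[...,0]>174))&(hsv[...,1]>150)
rect("lid",teal&ok&box(345,140,440,250)&(P[...,2]>.105)&(P[...,2]<.125))
rect("mat",orange&ok&box(285,180,340,235))
rect("railtop",teal&ok&box(170,125,295,150)&(P[...,2]>.018))
rect("railbot",teal&ok&box(170,190,295,215)&(P[...,2]>.018))
rect("stop",red&ok&box(160,140,190,205)&(P[...,2]>.085))
m=(hsv[...,1]<60)&(hsv[...,2]>150)&ok&box(190,135,275,208)
n,l,s,c=cv2.connectedComponentsWithStats(m.astype(np.uint8))
for i in range(1,n):
    if s[i,4]>100: rect(f"tube{c[i].round()}",(l==i)&(P[...,2]>.025))
h=ok&box(370,150,430,250)&(P[...,2]>.132)&(P[...,2]<.2); rect("handle",h)
E
python3 m1.py
python3 - <<'E'
from h import *
p=cv2.imread("pics/a_top.png")
cv2.imwrite("pics/a_crop.png",cv2.resize(p[130:250,160:440],None,fx=2.8,fy=2.8,interpolation=cv2.INTER_CUBIC))
E
```

```text
lid 3304 c [ 549.9 -306.6] size [186.1 140.7] ang 7.86 z [113.2 116.6 120. ]
mat 1008 c [527.3 -95.5] size [95.7 96.4] ang 4.57 z [0.6 4.5 8.5]
railtop 147 c [719.2 157.9] size [  7.5 289.3] ang 3.88 z [22.9 26.8 30.7]
railbot 186 c [522.4 144.9] size [  7. 284.] ang 3.66 z [22.3 26.4 30.5]
stop 179 c [611.  291.1] size [113.1  12.3] ang 2.25 z [87.7 93.9 97.7]
tube[250. 171.] 400 c [627.2  86.8] size [178.9  19.9] ang 6.22 z [26.7 30.6 34.5]
tube[203. 173.] 411 c [617.7 224.6] size [177.9  20. ] ang 7.03 z [26.7 30.5 34.3]
tube[228. 172.] 407 c [622.4 152. ] size [177.5  20.5] ang 3.89 z [26.7 30.6 34.5]
handle 89 c [ 479.1 -317.2] size [15.4 36.6] ang 8.27 z [146.9 152.8 157.1]
```

View pics/a_crop.png

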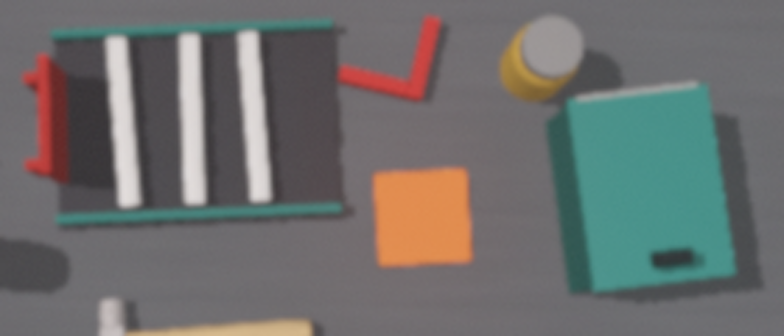

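Everything checks against the given sizes: lid 186x141 at z 116, handle axis (479,-317) 165 mm from the hinge, tube tops at z 30, and case yaw about 7.9°. I'm moving over the lid handle now, with the jaws along the case's y.

>>> {"api": "play_rows", "payload": {
  "rows": [
    [4, 3.5, 0, -0.06],
    [9, 8, 0, -0.13],
    [14, 12.5, 0, -0.2],
    [19, 17, 0, -0.27],
    [23, 20.1, 0, -0.31]
  ],
  "claw": 0,
  "squeeze": 50
}}

```text
clock: 0.72
tcp_pos: [0.4789, -0.3169, 0.2194]
tool_rot: [2.368, -2.064, -0.0]
force: [-0.0, -1.1, 0.4]
gripper_width: 0.0854
```

>>> {"api": "play_rows", "payload": {
  "rows": [
    [0, 0, 0, 0],
    [0, 0, -2, 0],
    [0, 0, -4.5, 0],
    [0, 0, -6.9, 0],
    [0, 0, -6.9, 0]
  ]
}}

```text
clock: 1.35
tcp_pos: [0.4766, -0.3185, 0.1493]
tool_rot: [2.369, -2.062, -0.004]
force: [0.7, -0.3, 1.4]
gripper_width: 0.0854
```

```bash
cat >> h.py <<'E'
from scipy.spatial.transform import Rotation as Ro
def st():
    s=manip.read_state(); M=Ro.from_rotvec(s["tool_rot"]).as_matrix()
    print("t",round(s["clock"],2),"tcp",np.round(s["tcp_pos"]*1000,1),"yaw",round(np.degrees(np.arctan2(M[1,0],M[0,0])),2),"zax",np.round(M[:,2],3),"F",np.round(s["force"],1),"M",np.round(s["moment"],2),"w",round(s["gripper_width"]*1000,1),"q",np.round(s["joint_pos"],2)); return s
E
python3 -c "
from h import *
st();grab('b')
p=cv2.imread('pics/b_side.png');cv2.imwrite('pics/b_c.png',cv2.resize(p[80:210,240:400],None,fx=4,fy=4))"
```

```text
t 1.35 tcp [ 476.6 -318.5  149.3] yaw -82.07 zax [-0.002  0.001 -1.   ] F [ 0.7 -0.3  1.4] M [-0.03 -0.03  0.03] w 85.4 q [ 0.48  0.8   0.1   1.58 -0.1   0.77 -0.81]
```

View pics/b_c.png

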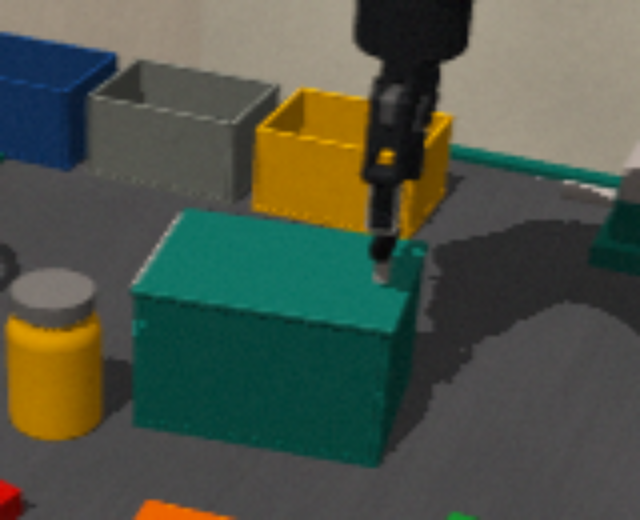

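The fingers straddle the handle (crop about (385,235)). Closing.

>>> {"api": "play_rows", "payload": {
  "rows": [
    [0, 0, -0.3, 0],
    [0, 0, -0.3, 0],
    [0, 0, -0.3, 0],
    [0, 0, -0.3, 0],
    [0, 0, -0.3, 0]
  ],
  "claw": 255,
  "squeeze": 50
}}

```text
clock: 2.08
tcp_pos: [0.4776, -0.3185, 0.1475]
tool_rot: [-2.37, 2.062, 0.0]
force: [-0.0, -0.2, -0.4]
gripper_width: 0.0007
```

```bash
python3 -c "
from h import *
s=st()
r=.1689;phi=np.arctan2(36,165);ya=np.radians(7.9)
for th in np.arange(0,1.76,.125):
    dx=r*(np.cos(phi)-np.cos(th+phi));dz=r*(np.sin(th+phi)-np.sin(phi))
    print(round(th,3),np.round([dx*100*np.cos(ya),dx*100*np.sin(ya),dz*100],2))
"
```

```text
t 2.08 tcp [ 477.6 -318.5  147.5] yaw -82.05 zax [ 0.  0. -1.] F [-0.  -0.2 -0.4] M [ 0.05  0.03 -0.02] w 0.7 q [ 0.48  0.8   0.1   1.58 -0.1   0.77 -0.81]
0.0 [0. 0. 0.]
0.125 [0.57 0.08 2.03]
0.25 [1.39 0.19 3.97]
0.375 [2.44 0.34 5.79]
0.5 [3.71 0.51 7.47]
0.625 [5.18 0.72 8.97]
0.75 [ 6.82  0.95 10.28]
0.875 [ 8.61  1.19 11.37]
1.0 [10.51  1.46 12.23]
1.125 [12.52  1.74 12.84]
1.25 [14.58  2.02 13.19]
1.375 [16.66  2.31 13.29]
1.5 [18.75  2.6  13.11]
1.625 [20.79  2.89 12.68]
1.75 [22.77  3.16 12.  ]
```

The grip missed, since the width is 0.7 mm. Looking again.

```bash
python3 -c "
from h import *
o=grab('c')
a=cv2.resize(o['side'][0][80:210,300:400],None,fx=4,fy=4);b=cv2.resize(o['top'][0][130:260,350:450],None,fx=4,fy=4);cv2.imwrite('pics/c_c.png',np.hstack([a,b]))
for X in ([.479,-.317,.146],[.4776,-.3185,.1475],[.4776,-.3185,.1255]): print(proj('side',X),proj('top',X))"
```

```text
(np.float64(335.60492577407996), np.float64(139.87890199498923)) (np.float64(399.4484600297908), np.float64(222.16440582277224))
(np.float64(336.299359704117), np.float64(139.28336500310354)) (np.float64(400.1955203432692), np.float64(222.67324625457127))
(np.float64(335.5802733296944), np.float64(146.26462166517788)) (np.float64(397.5878750830954), np.float64(223.1375997619996))
```

View pics/c_c.png

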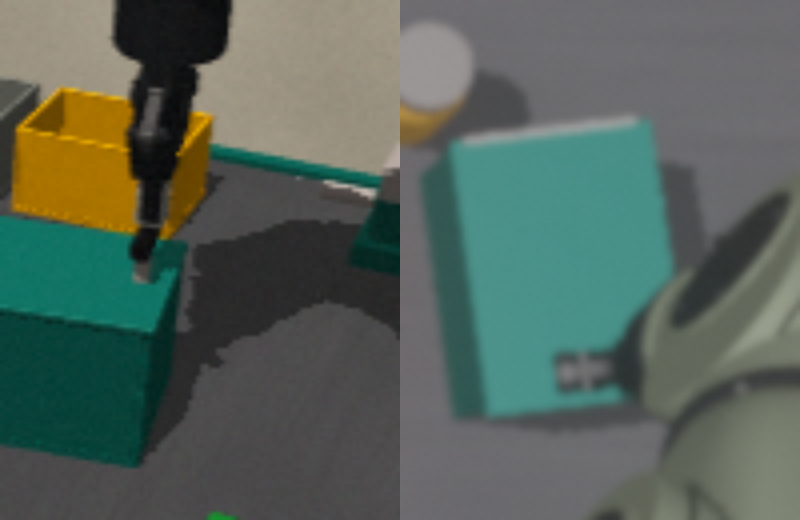

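```bash
python3 -c "
from h import *
for tg in 'abc':
    D=np.load(f'pics/{tg}_top.npy');P=cloud('top',D)*1000
    print(tg)
    for v in range(214,230,2): print(v,[tuple(P[v,u].round().astype(int)) for u in range(386,414,4)])
p=[cv2.resize(cv2.imread(f'pics/{t}_top.png')[200:240,375:425],None,fx=8,fy=8,interpolation=cv2.INTER_CUBIC) for t in 'bc']
q=[cv2.resize(cv2.imread(f'pics/{t}_side.png')[120:160,310:360],None,fx=8,fy=8,interpolation=cv2.INTER_CUBIC) for t in 'bc']
cv2.imwrite('pics/c_d.png',np.vstack([np.hstack(p),np.hstack(q)])[:600])
"
```

```text
a
214 [(np.int64(502), np.int64(-290), np.int64(117)), (np.int64(503), np.int64(-301), np.int64(116)), (np.int64(503), np.int64(-312), np.int64(114)), (np.int64(503), np.int64(-322), np.int64(117)), (np.int64(503), np.int64(-333), np.int64(117)), (np.int64(504), np.int64(-344), np.int64(117)), (np.int64(504), np.int64(-356), np.int64(114))]
216 [(np.int64(497), np.int64(-290), np.int64(116)), (np.int64(497), np.int64(-300), np.int64(117)), (np.int64(498), np.int64(-312), np.int64(115)), (np.int64(498), np.int64(-322), np.int64(117)), (np.int64(498), np.int64(-334), np.int64(114)), (np.int64(498), np.int64(-344), np.int64(118)), (np.int64(499), np.int64(-356), np.int64(114))]
218 [(np.int64(491), np.int64(-288), np.int64(122)), (np.int64(492), np.int64(-302), np.int64(113)), (np.int64(492), np.int64(-311), np.int64(118)), (np.int64(492), np.int64(-322), np.int64(117)), (np.int64(492), np.int64(-333), np.int64(117)), (np.int64(493), np.int64(-345), np.int64(115)), (np.int64(493), np.int64(-354), np.int64(119))]
220 [(np.int64(486), np.int64(-290), np.int64(116)), (np.int64(486), np.int
[... 6388 characters left out ...]
), np.int64(351))]
226 [(np.int64(470), np.int64(-289), np.int64(118)), (np.int64(462), np.int64(-260), np.int64(253)), (np.int64(463), np.int64(-270), np.int64(251)), (np.int64(464), np.int64(-287), np.int64(229)), (np.int64(462), np.int64(-283), np.int64(270)), (np.int64(461), np.int64(-286), np.int64(290)), (np.int64(460), np.int64(-286), np.int64(316))]
228 [(np.int64(464), np.int64(-289), np.int64(118)), (np.int64(458), np.int64(-261), np.int64(250)), (np.int64(459), np.int64(-276), np.int64(234)), (np.int64(460), np.int64(-293), np.int64(211)), (np.int64(465), np.int64(-333), np.int64(118)), (np.int64(459), np.int64(-305), np.int64(234)), (np.int64(456), np.int64(-288), np.int64(311))]
```

View pics/c_d.png

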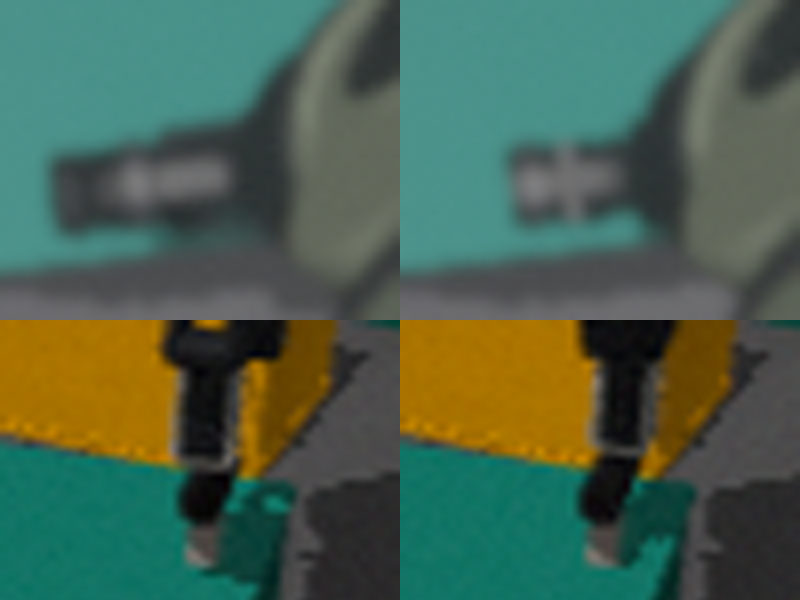

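```bash
python3 -c "
from h import *
q=[cv2.resize(cv2.imread(f'pics/{t}_side.png')[100:170,300:370],None,fx=8,fy=8,interpolation=cv2.INTER_CUBIC)[:, :265*2-265+130] for t in 'ac']
cv2.imwrite('pics/c_e.png',np.hstack(q))
D=np.load('pics/c_side.npy');P=cloud('side',D)*1000
for v in range(126,152,2): print(v,[P[v,u].round().astype(int).tolist() for u in range(328,346,3)])
"
```

```text
126 [[597, -603, 46], [586, -606, 47], [486, -313, 189], [475, -305, 194], [469, -312, 193], [543, -607, 55]]
128 [[597, -606, 37], [585, -603, 40], [485, -311, 184], [476, -307, 187], [469, -314, 186], [545, -617, 43]]
130 [[595, -603, 31], [585, -605, 32], [487, -317, 175], [474, -305, 183], [469, -317, 179], [544, -615, 36]]
132 [[596, -607, 21], [585, -607, 23], [484, -311, 172], [475, -310, 174], [467, -313, 175], [543, -616, 28]]
134 [[595, -607, 13], [584, -608, 15], [482, -305, 169], [472, -302, 172], [467, -312, 169], [545, -625, 16]]
136 [[594, -606, 6], [581, -600, 11], [483, -310, 160], [475, -312, 161], [467, -314, 162], [544, -623, 10]]
138 [[521, -376, 116], [512, -380, 117], [482, -309, 155], [474, -311, 156], [550, -608, 7], [543, -624, 2]]
140 [[516, -364, 116], [506, -362, 119], [478, -297, 155], [472, -307, 152], [484, -378, 117], [476, -382, 117]]
142 [[512, -352, 116], [504, -357, 116], [478, -301, 147], [468, -294, 152], [480, -369, 116], [471, -369, 118]]
144 [[507, -338, 117], [499, -342, 117], [477, -298, 142], [474, -319, 133], [475, -353, 117], [468, -358, 117]]
146 [[502, -324, 118], [494, -327, 119], [479, -307, 131], [479, -337, 117], [472, -343, 116], [464, -346, 117]]
148 [[499, -317, 116], [491, -321, 116], [480, -313, 122], [475, -326, 117], [467, -330, 117], [460, -334, 117]]
150 [[495, -305, 116], [486, -306, 117], [479, -311, 117], [471, -313, 118], [464, -319, 116], [457, -327, 114]]
```

View pics/c_e.png

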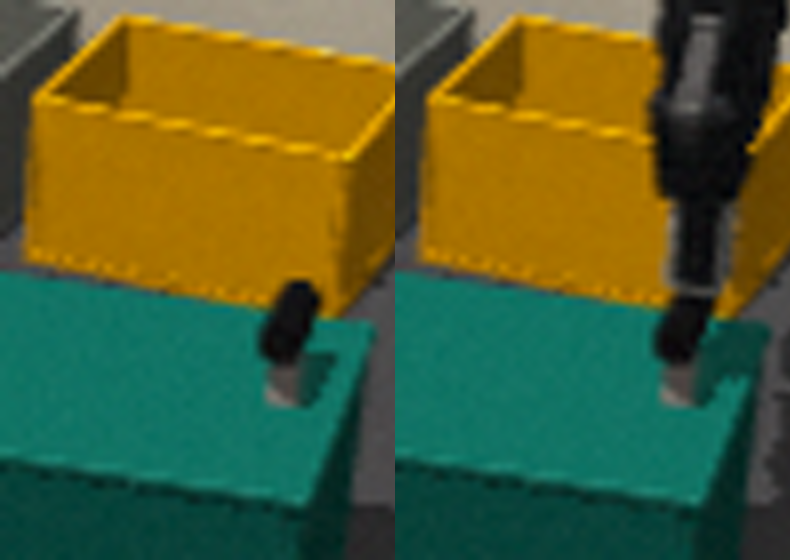

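The black bar seen under the closed fingers (crop (680,330)) is the handle. The fingertips measure z≈0.156, about 30 mm higher than the 22 mm tip offset implies, so the fingers closed above the bar. I'll reopen, go 2.8 cm lower and look again.

>>> {"api": "play_rows", "payload": {
  "rows": [
    [0, 0, 0.5, 0],
    [0, 0, 0.5, 0],
    [0, 0, 0.5, 0],
    [0, 0, 0.5, 0],
    [0, 0, -0.5, 0]
  ],
  "claw": 0
}}

```text
clock: 2.8
tcp_pos: [0.4778, -0.3186, 0.1425]
tool_rot: [-2.37, 2.062, -0.001]
force: [0.2, -0.0, 0.0]
gripper_width: 0.0852
```

>>> {"api": "play_rows", "payload": {
  "rows": [
    [0, 0, -1, 0],
    [0, 0, -2, 0],
    [0, 0, -2, 0]
  ]
}}

```text
clock: 3.18
tcp_pos: [0.4773, -0.3183, 0.1215]
tool_rot: [2.37, -2.062, -0.002]
force: [-0.4, 0.4, 0.6]
gripper_width: 0.0855
```

```bash
cat >> h.py <<'E'
def crop2(o,tag,sb,tb,f=6):
    a=cv2.resize(o['side'][0][sb[1]:sb[3],sb[0]:sb[2]],None,fx=f,fy=f,interpolation=cv2.INTER_CUBIC)
    b=cv2.resize(o['top'][0][tb[1]:tb[3],tb[0]:tb[2]],None,fx=f,fy=f,interpolation=cv2.INTER_CUBIC)
    H=max(a.shape[0],b.shape[0]); z=lambda m:cv2.copyMakeBorder(m,0,H-m.shape[0],0,4,cv2.BORDER_CONSTANT)
    c=np.hstack([z(a),z(b)]); s=min(1,800/c.shape[1],600/c.shape[0]); cv2.imwrite(f'pics/{tag}_c.png',cv2.resize(c,None,fx=s,fy=s))
E
python3 -c "
from h import *
st();o=grab('d');crop2(o,'d',(300,100,370,170),(370,190,430,250))"
```

```text
t 3.17 tcp [ 477.3 -318.3  121.5] yaw -82.05 zax [-0.001  0.001 -1.   ] F [-0.4  0.4  0.6] M [-0.01  0.03  0.04] w 85.5 q [ 0.49  0.84  0.09  1.61 -0.11  0.71 -0.8 ]
```

View pics/d_c.png

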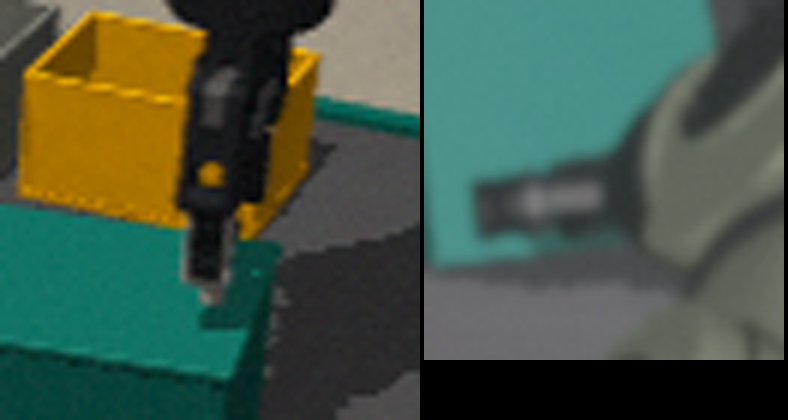

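```bash
python3 -c "
from h import *
D=np.load('pics/d_side.npy');P=cloud('side',D)*1000
for v in range(136,152,1): print(v,[P[v,u].round().astype(int).tolist() for u in range(330,342,2)])
"
```

```text
136 [[586, -605, 8], [474, -262, 183], [468, -261, 185], [463, -264, 185], [460, -273, 181], [550, -608, 15]]
137 [[586, -604, 5], [474, -263, 180], [469, -264, 181], [463, -264, 182], [459, -268, 181], [550, -608, 11]]
138 [[515, -378, 117], [473, -263, 177], [468, -264, 178], [462, -262, 180], [460, -274, 175], [549, -606, 8]]
139 [[480, -267, 171], [473, -263, 174], [469, -266, 174], [462, -263, 177], [458, -268, 175], [548, -603, 6]]
140 [[481, -271, 166], [474, -265, 170], [467, -261, 174], [462, -262, 174], [459, -271, 171], [484, -379, 117]]
141 [[479, -264, 167], [471, -259, 170], [467, -264, 169], [462, -263, 171], [459, -273, 167], [482, -375, 116]]
142 [[479, -266, 163], [471, -260, 167], [467, -265, 166], [463, -268, 165], [460, -276, 162], [480, -368, 116]]
143 [[479, -265, 160], [472, -264, 162], [467, -264, 163], [462, -267, 163], [483, -359, 116], [479, -365, 114]]
144 [[479, -268, 155], [471, -261, 160], [160, 761, 701], [463, -270, 158], [480, -349, 118], [476, -356, 116]]
145 [[479, -270, 151], [472, -263, 156], [466, -262, 158], [463, -270, 155], [479, -346, 117], [474, -351, 115]]
146 [[479, -270, 148], [474, -271, 150], [467, -267, 152], [463, -271, 152], [477, -340, 116], [471, -341, 118]]
147 [[496, -325, 116], [474, -273, 145], [469, -275, 146], [462, -271, 149], [474, -332, 118], [469, -335, 118]]
148 [[160, 761, 701], [488, -321, 116], [479, -310, 124], [475, -314, 123], [473, -331, 115], [467, -328, 118]]
149 [[492, -314, 116], [486, -315, 117], [479, -309, 121], [474, -314, 120], [471, -324, 116], [465, -324, 117]]
150 [[490, -309, 115], [485, -311, 115], [478, -308, 119], [473, -311, 118], [469, -319, 115], [464, -320, 116]]
151 [[489, -306, 114], [483, -306, 115], [477, -306, 116], [471, -305, 118], [467, -311, 116], [461, -310, 118]]
```

Open tips are at z≈0.145 with TCP 0.1215. From the two measurements, shut tip = TCP + 9 mm and grasp point ≈ TCP + 28 mm, and I'll use that measured offset from here on. x and y agree. Lowering 0.5 cm and closing.

>>> {"api": "play_rows", "payload": {
  "rows": [
    [0, 0, -0.5, 0],
    [0, 0, -0.5, 0],
    [0, 0, -0.5, 0],
    [0, 0, -0.5, 0],
    [0, 0, -0.5, 0]
  ],
  "claw": 255,
  "squeeze": 50
}}

```text
clock: 3.9
tcp_pos: [0.4774, -0.3171, 0.1179]
tool_rot: [-2.37, 2.06, 0.003]
force: [-5.1, 9.5, 10.8]
gripper_width: 0.0347
```

Handle gripped (35 mm). Swinging up along the arc.

>>> {"api": "play_rows", "payload": {
  "rows": [
    [0.2, 0, 1.0, 0],
    [0.6, 0.1, 2.0, 0],
    [1.4, 0.2, 4.0, 0],
    [2.4, 0.3, 5.8, 0],
    [3.7, 0.5, 7.5, 0]
  ]
}}

```text
clock: 4.53
tcp_pos: [0.5146, -0.3116, 0.1926]
tool_rot: [-2.37, 2.06, 0.005]
force: [3.4, 7.2, -8.9]
gripper_width: 0.0351
```

>>> {"api": "play_rows", "payload": {
  "rows": [
    [1.5, 0.2, 1.5, 0],
    [3.1, 0.4, 2.8, 0],
    [4.9, 0.7, 3.9, 0],
    [6.8, 0.95, 4.7, 0],
    [8.8, 1.2, 5.3, 0]
  ]
}}

```text
clock: 5.15
tcp_pos: [0.6028, -0.2988, 0.2457]
tool_rot: [-2.37, 2.059, 0.007]
force: [-3.2, 13.5, -3.1]
gripper_width: 0.0346
```

```bash
python3 -c "
from h import *
st();o=grab('e');crop2(o,'e',(240,60,400,210),(340,130,460,260))"
```

```text
t 5.15 tcp [ 602.8 -298.8  245.7] yaw -81.96 zax [-0.002  0.005 -1.   ] F [-3.2 13.5 -3.1] M [ 2.67  1.17 -0.18] w 34.6 q [ 0.37  0.87  0.13  1.01 -0.11  1.28 -0.95]
```

View pics/e_c.png

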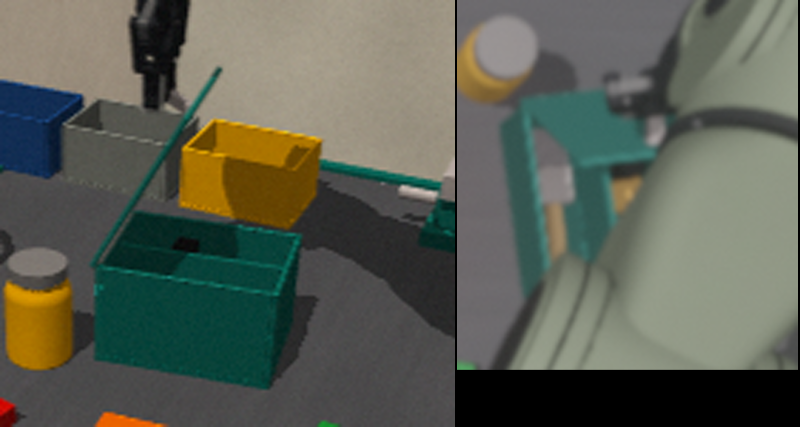

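Lid is at about 1.1 rad and well held. Continuing past upright.

>>> {"api": "play_rows", "payload": {
  "rows": [
    [2.1, 0.4, 0.35, 0],
    [4.1, 0.8, 0.45, 0],
    [6.2, 1.1, 0.3, 0],
    [8.3, 1.4, -0.15, 0],
    [9.5, 1.6, -0.5, 0]
  ]
}}

```text
clock: 5.88
tcp_pos: [0.6986, -0.2848, 0.241]
tool_rot: [-2.37, 2.06, -0.001]
force: [0.2, 1.8, 6.9]
gripper_width: 0.0347
```

```bash
python3 -c "
from h import *
st();o=grab('f');crop2(o,'f',(220,40,380,210),(340,100,460,230))"
```

```text
t 5.88 tcp [ 698.6 -284.8  241. ] yaw -81.99 zax [ 0.001  0.    -1.   ] F [0.2 1.8 6.9] M [ 0.39  0.41 -0.02] w 34.7 q [ 0.32  1.1   0.14  0.44 -0.13  1.61 -1.05]
```

View pics/f_c.png

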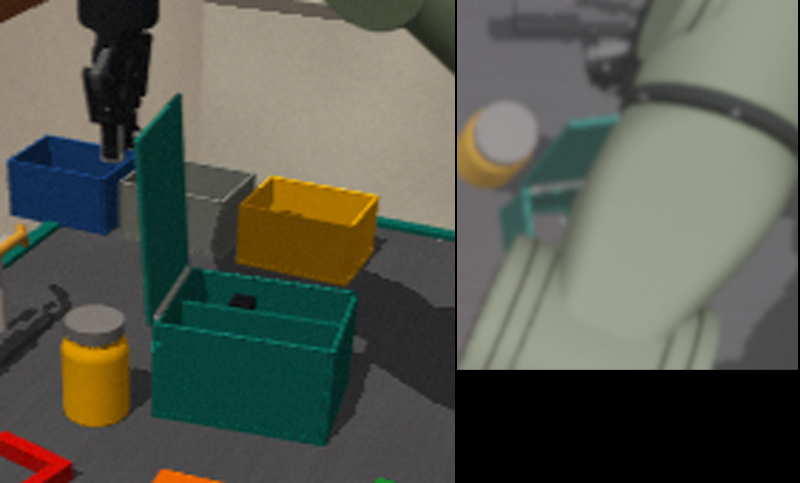

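Lid is at about 1.7 rad, beyond 1.6. Releasing, then lifting.

>>> {"api": "play_rows", "payload": {
  "rows": [
    [0, 0, 0, 0],
    [0, 0, 0, 0],
    [0, 0, 0, 0],
    [0, 0, 0, 0],
    [0, 0, 3, 0]
  ],
  "claw": 0
}}

```text
clock: 6.6
tcp_pos: [0.6969, -0.2852, 0.2694]
tool_rot: [2.369, -2.062, -0.006]
force: [0.1, 0.8, 1.4]
gripper_width: 0.0853
```

>>> {"api": "play_rows", "payload": {
  "rows": [
    [0, 0, 5, 0],
    [-4, 2, 6, 0.3],
    [-8, 6, 6, 0.6],
    [-10, 12, 6, 0.9],
    [-12, 18, 6, 1.2]
  ]
}}

```text
clock: 7.22
tcp_pos: [0.6173, -0.1794, 0.3294]
tool_rot: [-2.772, 1.473, -0.004]
force: [4.3, 0.6, -0.7]
gripper_width: 0.0854
```

```bash
python3 -c "
from h import *
st();o=grab('g');crop2(o,'g',(220,40,380,210),(340,100,460,260))
D=o['top'][1];P=cloud('top',D)*1000
for v in range(150,245,4): print(v,[P[v,u].round().astype(int).tolist() for u in range(395,420,5)])
"
```

```text
t 7.22 tcp [ 617.3 -179.4  329.4] yaw -55.95 zax [ 0.003  0.001 -1.   ] F [ 4.3  0.6 -0.7] M [-0.05 -0.15 -0.  ] w 85.4 q [ 0.2   0.75  0.09  0.98 -0.07  1.41 -0.7 ]
150 [[533, -130, 714], [533, -136, 716], [533, -142, 718], [533, -149, 717], [533, -155, 717]]
154 [[528, -130, 716], [528, -136, 717], [527, -142, 719], [528, -148, 718], [528, -154, 719]]
158 [[523, -130, 715], [522, -136, 717], [522, -141, 721], [522, -148, 719], [523, -155, 718]]
162 [[517, -129, 718], [517, -135, 719], [517, -141, 720], [517, -148, 719], [518, -154, 718]]
166 [[512, -129, 719], [511, -134, 721], [512, -141, 721], [512, -147, 722], [512, -153, 722]]
170 [[506, -128, 723], [505, -133, 725], [507, -141, 720], [507, -147, 721], [507, -153, 721]]
174 [[501, -128, 724], [500, -133, 726], [500, -139, 727], [500, -145, 727], [501, -152, 726]]
178 [[497, -130, 715], [496, -135, 720], [495, -139, 728], [496, -145, 726], [496, -152, 725]]
182 [[491, -128, 723], [491, -133, 725], [491, -139, 725], [492, -148, 717], [492, -153, 721]]
186 [[485, -127, 726], [485, -133, 727], [486, -140, 724], [486, -145, 726], [4
[... 645 characters left out ...]
[451, -143, 732], [451, -148, 735]]
218 [[445, -124, 734], [445, -130, 734], [445, -136, 736], [446, -142, 736], [446, -148, 734]]
222 [[440, -124, 736], [440, -130, 736], [441, -136, 735], [441, -142, 735], [441, -148, 736]]
226 [[435, -123, 737], [436, -129, 738], [436, -135, 739], [436, -141, 737], [436, -147, 737]]
230 [[431, -123, 739], [431, -129, 738], [431, -135, 738], [431, -141, 739], [431, -147, 739]]
234 [[426, -123, 739], [426, -128, 741], [426, -134, 740], [426, -141, 738], [426, -147, 739]]
238 [[421, -122, 741], [421, -128, 741], [421, -134, 740], [422, -141, 738], [422, -147, 737]]
242 [[416, -122, 742], [416, -128, 742], [417, -133, 743], [417, -140, 740], [417, -147, 738]]
```

View pics/g_c.png

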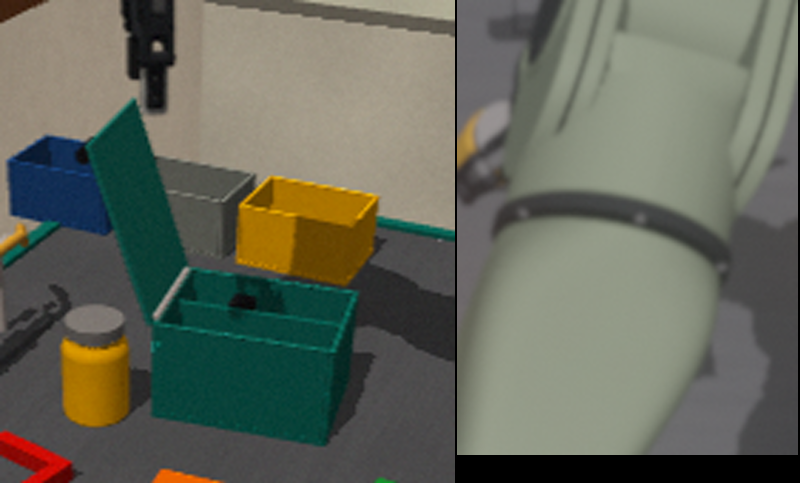

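Lid stays open, leaning back. Moving the arm aside to see inside, turning the jaws along the case's x on the way.

>>> {"api": "play_rows", "payload": {
  "rows": [
    [-4, 5, 0, 0.2],
    [-8, 10, 0, 0.4],
    [-12, 15, 0, 0.6],
    [-14, 19, 0, 0.8],
    [-15, 23, 0, 0.95]
  ]
}}

```text
clock: 7.95
tcp_pos: [0.4676, 0.0517, 0.3302]
tool_rot: [-3.137, 0.065, -0.002]
force: [1.4, -1.0, -0.5]
gripper_width: 0.0854
```

```bash
python3 -c "
from h import *
st();o=grab('g2');crop2(o,'g2',(260,120,360,210),(350,120,450,260))
"
```

```text
t 7.95 tcp [467.6  51.7 330.2] yaw -2.37 zax [ 0.002  0.003 -1.   ] F [ 1.4 -1.  -0.5] M [ 0.02 -0.04 -0.  ] w 85.4 q [-0.07  0.42 -0.17  1.64  0.08  1.08 -0.3 ]
```

View pics/g2_c.png

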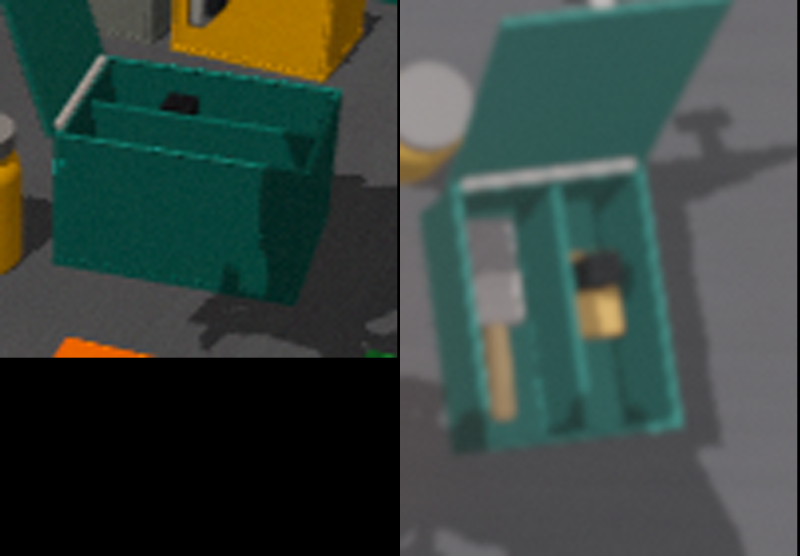

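View pics/g2_top.png

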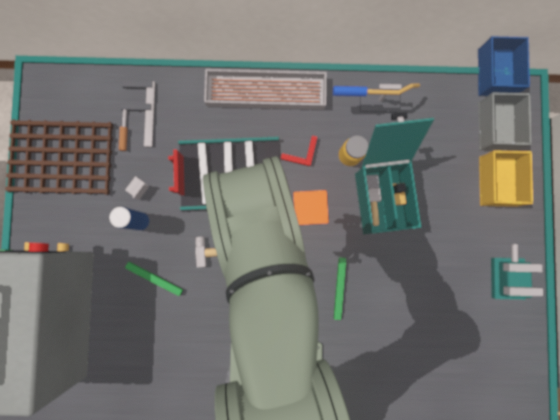

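In the right compartment the black gauge handle is at top pixel (400,188), with the brass body just below it at (400,198). Measuring both.

```bash
python3 -c "
from h import *
p=cv2.imread('pics/g2_top.png');D=np.load('pics/g2_top.npy');P=cloud('top',D);hsv=cv2.cvtColor(p,cv2.COLOR_BGR2HSV)
B=np.zeros(D.shape,bool);B[165:225,385:418]=1
m=B&(P[...,2]>.088)&(P[...,2]<.106)&(hsv[...,2]<70)
for nm,mm in (('hand',m),('brass',B&(abs(hsv[...,0].astype(int)-18)<6)&(hsv[...,1]>110)&(P[...,2]>.04)&(P[...,2]<.06))):
    q=P[mm]*1000;r=cv2.minAreaRect(q[:,:2].astype(np.float32));print(nm,mm.sum(),r,np.percentile(q[:,2],[5,50,95]),q.min(0),q.max(0))
    v,u=np.nonzero(mm);print(u.min(),u.max(),v.min(),v.max())
for v in range(176,210,3): print(v,[P[v,u].__mul__(1000).round().astype(int).tolist() for u in range(392,409,3)])
"
```

```text
hand 77 ((560.856689453125, -337.21063232421875), (25.75555419921875, 167.92327880859375), 88.58553314208984) [ 89.49913169  98.33777284 102.77656868] [ 477.23852689 -350.98116541   88.18840667] [ 644.50392182 -322.26419109  105.43544663]
395 406 165 224
brass 94 ((553.957275390625, -350.1419982910156), (29.916229248046875, 26.565839767456055), 10.766921997070312) [47.11758995 50.87523504 54.24864965] [ 540.26561439 -365.41429836   44.9165681 ] [ 570.16974167 -336.39025494   55.30260426]
396 405 193 203
176 [[627, -339, 6], [626, -346, 14], [627, -357, 7], [624, -359, 28], [620, -361, 51], [615, -360, 79]]
179 [[618, -339, 7], [617, -347, 12], [618, -357, 8], [616, -361, 23], [611, -360, 52], [608, -362, 72]]
182 [[594, -312, 96], [609, -348, 7], [610, -358, 5], [607, -361, 22], [603, -362, 46], [599, -363, 70]]
185 [[585, -311, 99], [589, -326, 79], [586, -328, 98], [586, -336, 100], [586, -345, 99], [591, -363, 71]]
188 [[576, -309, 105], [580, -327, 76], [577, -328, 100], [577, -336, 99], [577, -344, 102], [583, -365, 65]]
191 [[568, -311, 99], [572, -326, 77], [569, -327, 101], [569, -337, 98], [569, -343, 103], [575, -365, 62]]
194 [[560, -311, 99], [567, -335, 51], [567, -344, 47], [567, -351, 54], [568, -361, 49], [567, -367, 57]]
197 [[551, -311, 100], [558, -334, 52], [558, -343, 53], [558, -352, 52], [558, -360, 52], [558, -368, 56]]
200 [[544, -313, 94], [550, -335, 48], [550, -344, 48], [550, -353, 48], [550, -360, 51], [550, -369, 51]]
203 [[535, -313, 95], [535, -320, 99], [541, -344, 47], [541, -352, 51], [542, -362, 47], [542, -372, 44]]
206 [[528, -315, 87], [527, -320, 99], [537, -358, 5], [537, -366, 7], [536, -371, 18], [534, -373, 40]]
209 [[520, -316, 82], [518, -320, 97], [528, -357, 6], [528, -368, 2], [527, -373, 13], [525, -373, 40]]
```

```bash
python3 -c "
from h import *
p=cv2.imread('pics/g2_top.png');D=np.load('pics/g2_top.npy');P=cloud('top',D);g=p.max(2)
print(g[180:198,390:412])
m=np.zeros(D.shape,np.uint8);m[182:195,394:409]=(g[182:195,394:409]<62)
c=max(cv2.findContours(m,0,2)[0],key=cv2.contourArea);print(cv2.boundingRect(c),cv2.minAreaRect(c))
for uv in ((395,183.5),(407,193)): print(ray_z('top',*uv,.098))
"
```

```text
[[121 122 111  99  95  94  94  93  88  82  78  83  86  86  86  87  88  86
   87  86  90 100]
 [118 124 113 100  96  94  94  93  92  83  78  81  84  85  84  86  86  85
   87  86  89  94]
 [115 124 116 106  98  96  93  92  91  81  74  75  78  79  79  83  85  87
   85  87  88  91]
 [116 125 122 111 104  96  88  83  80  75  67  65  66  69  71  76  82  86
   85  87  87  92]
 [114 126 124 112 108  96  77  67  65  62  59  56  59  57  62  72  80  85
   86  85  87  94]
 [110 124 121 101  90  75  59  53  55  58  56  54  53  55  60  67  76  79
   83  85  86  92]
 [108 122 115  88  60  48  46  48  54  55  56  55  56  55  57  61  67  72
   79  83  86  91]
 [106 119 114  87  53  42  43  49  52  56  55  56  55  54  55  57  62  65
   73  83  86  89]
 [103 116 114  91  59  42  39  48  54  57  58  57  55  56  56  54  57  62
   71  82  86  89]
 [100 113 116  96  64  42  42  48  54  58  58  57  56  55  53  54  55  63
   71  82  87  86]
 [ 97 111 119 105  70  44  42  46  52  56  54  54  56  55  55  54  57  62
   71  81  86  88]
 [ 97 112 121 111  77  46  43  47  50  53  57  65  74  77  68  59  60  64
   71  81  85  87]
 [ 94 110 122 113  84  59  64  70  76  81  88  99 110 111  96  70  63  65
   74  82  86  86]
 [ 93 108 122 119  99  96 104 112 120 128 135 139 141 139 121  83  67  67
   77  83  86  87]
 [ 91 106 121 124 117 125 135 142 150 163 171 170 166 162 143 100  72  73
   81  85  85  87]
 [ 91 102 119 128 127 142 151 154 162 178 193 194 192 186 167 120  82  78
   82  86  85  86]
 [ 89 100 117 128 130 145 155 157 165 184 202 208 208 204 185 137  91  84
   85  86  86  86]
 [ 89  98 114 127 131 146 156 158 165 185 206 213 214 210 192 147  97  88
   86  87  86  86]]
(394, 184, 13, 9) ((399.97955322265625, 187.77459716796875), (7.514466762542725, 11.950716972351074), 84.80557250976562)
[ 0.58975098 -0.31995283  0.098     ]
[ 0.56389549 -0.35339081  0.098     ]
```

Handle centre is (579,-337), top z about 98, consistent with the channel centre at case y = -36. Approaching with the jaws partly closed, since fully open they would be tight against the far wall.

>>> {"api": "play_rows", "payload": {
  "rows": [
    [2, -5, 0, 0.04],
    [4, -11, 0, 0.08],
    [6, -17, 0, 0.12],
    [8, -23, 0, 0.15],
    [10, -29, 0, 0.18]
  ],
  "claw": 90
}}

```text
clock: 8.68
tcp_pos: [0.5678, -0.2396, 0.3296]
tool_rot: [-3.132, -0.207, -0.001]
force: [1.6, -0.4, 0.8]
gripper_width: 0.0556
```

>>> {"api": "play_rows", "payload": {
  "rows": [
    [0.6, -5, -2, 0],
    [1.1, -9.8, -6, 0],
    [1.1, -9.9, -11, 0],
    [1.1, -9.9, -16, 0],
    [1.1, -9.9, -16, 0]
  ]
}}

```text
clock: 9.3
tcp_pos: [0.5771, -0.3358, 0.1669]
tool_rot: [-3.129, -0.206, 0.007]
force: [0.5, -0.4, 0.5]
gripper_width: 0.055
```

```bash
python3 -c "
from h import *
st();o=grab('i');crop2(o,'i',(250,80,360,210),(350,120,450,260))
"
```

```text
t 9.3 tcp [ 577.1 -335.8  166.9] yaw 7.53 zax [-0.005  0.006 -1.   ] F [ 0.5 -0.4  0.5] M [-0.01 -0.03  0.  ] w 55.0 q [ 0.55  0.92 -0.18  1.15  0.16  1.09  0.5 ]
```

View pics/i_c.png

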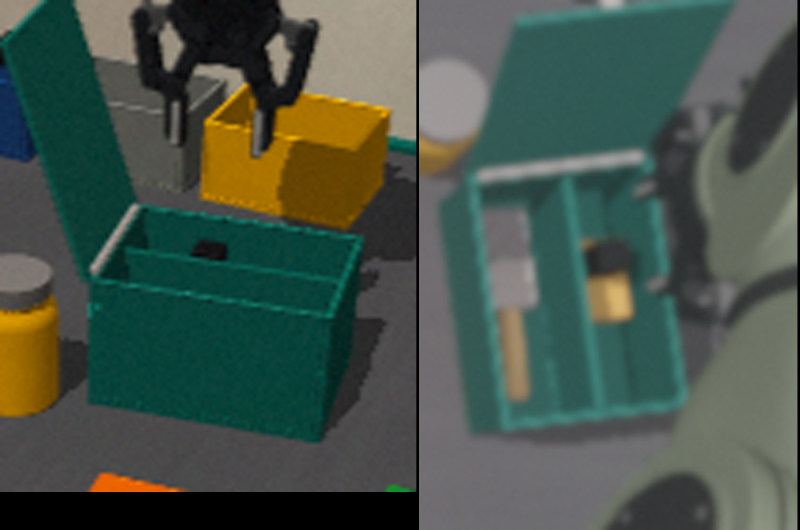

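The jaws straddle the handle line. The outer knuckles look wide (about ±64 mm), so I'll narrow the opening to about 38 mm and grip a bit higher to keep clear of the far wall.

>>> {"api": "play_rows", "payload": {
  "rows": [
    [0, 0, -1, 0],
    [0, 0, -3, 0],
    [0, 0, -5.5, 0],
    [0, 0, -7.5, 0],
    [0, 0, -7.5, 0]
  ],
  "claw": 140
}}

```text
clock: 10.02
tcp_pos: [0.5784, -0.3357, 0.0941]
tool_rot: [-3.131, -0.208, 0.001]
force: [0.2, 0.1, 0.9]
gripper_width: 0.0386
```

```bash
python3 -c "
from h import *
st();o=grab('j');crop2(o,'j',(250,80,360,210),(350,120,450,260))
"
```

```text
t 10.03 tcp [ 578.4 -335.7   94.1] yaw 7.6 zax [-0.001  0.004 -1.   ] F [0.2 0.1 0.9] M [-0.04 -0.05  0.03] w 38.6 q [ 0.55  1.01 -0.17  1.22  0.18  0.93  0.48]
```

View pics/j_c.png

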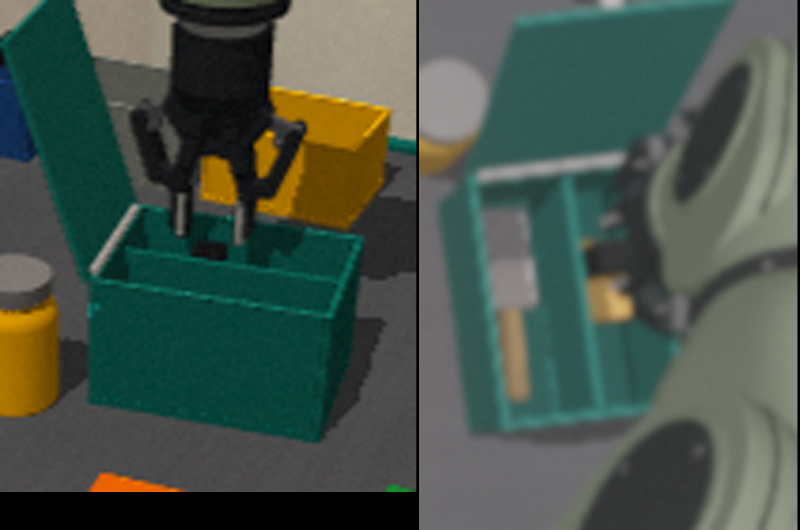

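>>> {"api": "play_rows", "payload": {
  "rows": [
    [0, -0.1, -2, 0],
    [0, -0.1, -3.9, 0],
    [0, -0.1, -3.9, 0]
  ]
}}

```text
clock: 10.5
tcp_pos: [0.5778, -0.3364, 0.0537]
tool_rot: [-3.13, -0.208, 0.004]
force: [0.4, 0.2, 0.8]
gripper_width: 0.0388
```

>>> {"api": "play_rows", "payload": {
  "rows": [
    [0, 0, 0, 0],
    [0, 0, 0, 0],
    [0, 0, 0, 0],
    [0, 0, 0, 0]
  ],
  "claw": 255,
  "squeeze": 70
}}

```text
clock: 11.0
tcp_pos: [0.5786, -0.3368, 0.0556]
tool_rot: [-3.131, -0.208, -0.0]
force: [0.0, 0.3, -0.1]
gripper_width: 0.0229
```

```bash
python3 -c "
from h import *
st()"
```

```text
t 11.0 tcp [ 578.6 -336.8   55.6] yaw 7.6 zax [-0.     0.003 -1.   ] F [ 0.   0.3 -0.1] M [ 0.07  0.1  -0.04] w 22.9 q [ 0.55  1.06 -0.17  1.24  0.19  0.86  0.48]
```

Handle gripped at 23 mm. Lifting out and going to the mat, turning the gauge's +y towards the stop plate (+1.5 rad).

>>> {"api": "play_rows", "payload": {
  "rows": [
    [0, 0, 1.5, 0],
    [0, 0, 5, 0],
    [0, 0, 9, 0],
    [0, 0, 13, 0],
    [0, 0, 15.5, 0]
  ]
}}

```text
clock: 11.62
tcp_pos: [0.5789, -0.3369, 0.2136]
tool_rot: [-3.132, -0.208, -0.004]
force: [-0.1, 0.2, -3.1]
gripper_width: 0.0227
```

>>> {"api": "play_rows", "payload": {
  "rows": [
    [-1, 4, 0, 0.18],
    [-2, 9, 0, 0.36],
    [-3, 14, 0, 0.54],
    [-4, 19, 0, 0.72],
    [-4.8, 23, 0, 0.9]
  ]
}}

```text
clock: 12.25
tcp_pos: [0.5302, -0.105, 0.2117]
tool_rot: [-2.725, -1.559, 0.001]
force: [0.7, 0.4, -2.3]
gripper_width: 0.0231
```

>>> {"api": "play_rows", "payload": {
  "rows": [
    [-0.3, 1, -1, 0.18],
    [-0.5, 2.2, -3, 0.36],
    [-0.5, 2.2, -5, 0.5],
    [-0.5, 2.2, -7, 0.604],
    [-0.5, 2.2, -9, 0.604]
  ]
}}

```text
clock: 12.88
tcp_pos: [0.5258, -0.0852, 0.1207]
tool_rot: [-2.145, -2.294, 0.004]
force: [-0.6, 0.4, -2.9]
gripper_width: 0.023
```

```bash
python3 -c "
from h import *
st();o=grab('k');crop2(o,'k',(220,130,340,250),(280,150,360,250))"
```

```text
t 12.88 tcp [525.8 -85.2 120.7] yaw 93.84 zax [-0.003 -0.001 -1.   ] F [-0.6  0.4 -2.9] M [ 0.02 -0.02  0.01] w 23.0 q [ 0.37  0.82 -0.51  1.75  0.57  0.73  1.2 ]
```

View pics/k_c.png

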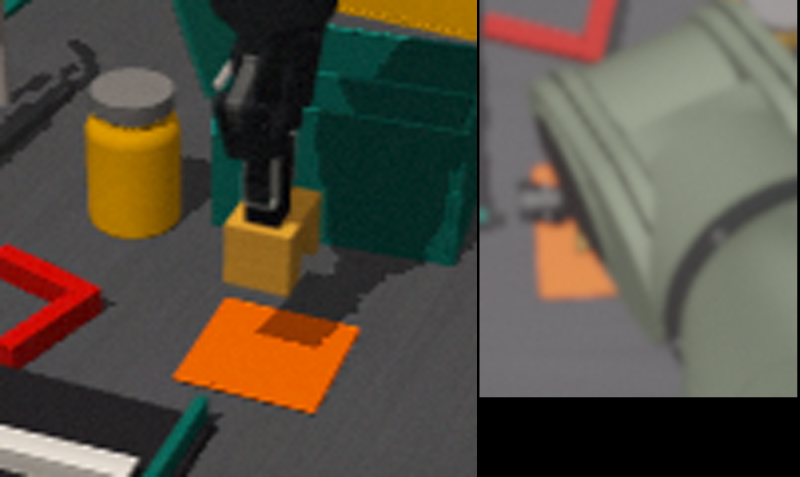

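The gauge hangs upright over the mat with its spacer leg towards the jig. Setting it down.

>>> {"api": "play_rows", "payload": {
  "rows": [
    [0, 0, -2.5, 0],
    [0, 0, -5, 0],
    [0, 0, -6.3, 0],
    [0, 0, -6.7, 0],
    [0, 0, -6.7, 0]
  ]
}}

```text
clock: 13.6
tcp_pos: [0.5259, -0.0848, 0.0541]
tool_rot: [-2.146, -2.292, 0.003]
force: [-0.6, 0.7, -2.7]
gripper_width: 0.0233
```

>>> {"api": "play_rows", "payload": {
  "rows": [
    [0, 0, 0, 0],
    [0, 0, 0, 0],
    [0, 0, 0, 0],
    [0, 0, 3, 0],
    [0, 0, 6.5, 0]
  ],
  "claw": 110
}}

```text
clock: 14.22
tcp_pos: [0.5253, -0.0847, 0.1191]
tool_rot: [-2.145, -2.291, 0.005]
force: [-0.4, 0.4, -0.2]
gripper_width: 0.0484
```

>>> {"api": "play_rows", "payload": {
  "rows": [
    [-2, 5, 3, -0.18],
    [-3, 10, 3, -0.36],
    [-3, 15, 3, -0.54],
    [-3, 18, 3, -0.72],
    [-3, 18, 3, -0.9]
  ]
}}

```text
clock: 14.85
tcp_pos: [0.4954, 0.0978, 0.1486]
tool_rot: [-2.928, -1.126, 0.0]
force: [-0.8, -0.7, -0.0]
gripper_width: 0.0481
```

```bash
python3 -c "
from h import *
st();o=grab('l');crop2(o,'l',(220,130,340,250),(280,150,360,250))"
```

```text
t 14.85 tcp [495.4  97.8 148.6] yaw 42.07 zax [-0.002  0.004 -1.   ] F [-0.8 -0.7 -0. ] M [-0.06 -0.02 -0.03] w 48.1 q [-0.13  0.71 -0.23  1.82  0.25  0.63  0.23]
```

View pics/l_c.png

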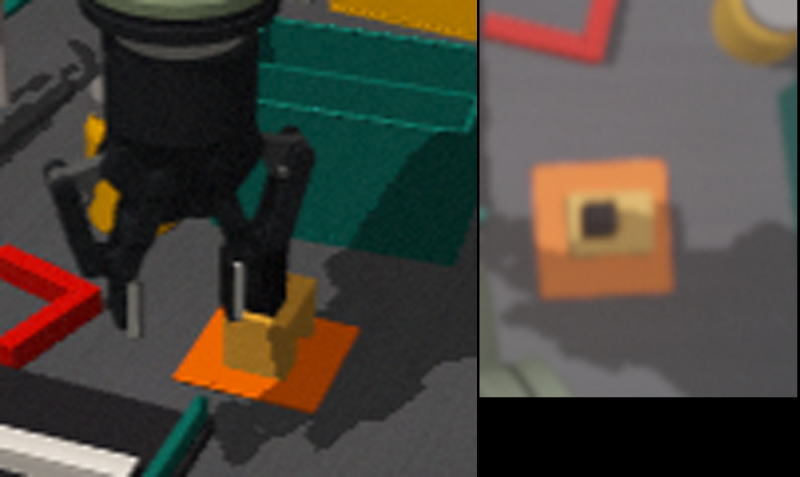

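The gauge stands on the mat (top crop (600,220)). Measuring its pose and re-measuring the jig and tubes.

```bash
cat > m2.py <<'E'
from h import *
tag=sys.argv[1]
p=cv2.imread(f"pics/{tag}_top.png");D=np.load(f"pics/{tag}_top.npy");P=cloud("top",D);hsv=cv2.cvtColor(p,cv2.COLOR_BGR2HSV)
def rep(nm,m,zs,f=8):
    # mask rect in pixels -> ray cast at fixed height
    c=max(cv2.findContours(m.astype(np.uint8),0,1)[0],key=cv2.contourArea)
    q=np.array([ray_z("top",*pt[0],zs)[:2] for pt in c]).astype(np.float32)*1000
    r=cv2.minAreaRect(q);print(nm,np.round(r[0],1),np.round(r[1],1),round(r[2],2))
B=np.zeros(D.shape,bool);B[175:232,288:335]=1
z=P[...,2]
m=B&(z>.036)&(z<.12)
rep("gauge body+handle@48",B&(z>.036)&(z<.062),.048)
rep("handle@96",B&(z>.08)&(z<.11),.096)
a=[P[B&(z>.08)&(z<.11)]*1000]; print("handle pts",a[0].mean(0).round(1))
b=P[B&(z>.036)&(z<.06)]*1000
r=cv2.minAreaRect(b[:,:2].astype(np.float32));print("body cloud",r)
E
python3 m2.py l; python3 m1.py l 2>&1 | grep -v lid
```

```text
gauge body+handle@48 [525.  -96.4] [43.6 60.9] 1.36
handle@96 [524.2 -84.3] [22.5 22.2] 0.95
handle pts [524.4 -84.2  95.1]
body cloud ((526.1994018554688, -97.73018646240234), (43.928733825683594, 60.918670654296875), 3.8647255897521973)
mat 649 c [527.4 -95.1] size [95.8 96.1] ang 3.75 z [1.  4.7 9.1]
railtop 139 c [719.  156.1] size [  8.2 291.8] ang 3.39 z [21.8 26.5 30.6]
railbot 46 c [521.8 145.1] size [  6.5 284.3] ang 3.44 z [22.3 26.3 30.2]
stop 172 c [611.  291.7] size [113.2  11.9] ang 2.91 z [89.  94.3 97.6]
tube[249. 154.] 168 c [629.9  84.3] size [171.6  20.8] ang 9.23 z [ 27.1  30.9 504.2]
tube[202. 162.] 254 c [607.7 207.8] size [204.8  49. ] ang 25.15 z [26.9 30.3 34.7]
tube[227. 156.] 183 c [625.  141.8] size [175.  36.] ang 17.38 z [27.2 30.9 34.9]
tube[224. 182.] 288 c [513.4 104.6] size [31.8 57. ] ang 32.88 z [507.7 514.3 538.2]
handle 445 c [ 656.9 -294.2] size [ 19.  133.6] ang 5.15 z [134.  156.2 181.8]
```

Run:
```python
from h import *
p=cv2.imread("pics/a_top.png"); hsv=cv2.cvtColor(p,cv2.COLOR_BGR2HSV)
b,g,r=[p[...,i].astype(float) for i in range(3)]
teal=g-r; red=r-g
def line(W,z,fit,nm):
    q=np.array([ray_z("top",u,v,z)[:2]*1000 for u,v in W]).astype(np.float32)
    vx,vy,x,y=cv2.fitLine(q,cv2.DIST_HUBER,0,.1,.01).ravel(); print(nm,"dir",round(np.degrees(np.arctan2(vy,vx)),2),"pt",round(float(x),1),round(float(y),1),len(q)); return x,y,vx,vy
# rails: per column intensity centroid of teal
for nm,(v0,v1) in {"far":(128,150),"near":(195,216)}.items():
    W=[]
    for u in range(190,272):
        c=np.clip(teal[v0:v1,u]-15,0,None)
        if c.sum()>20: W.append((u,(c*np.arange(v0,v1)).sum()/c.sum()))
    line(W,.026,0,nm)
# stop plate: top is a band in columns; print red profile
for v in (160,172,186): print(v,red[v,164:192].astype(int))
# tubes: centroid of brightness
W={}
for k,(u0,u1) in enumerate(((194,214),(219,237),(242,262))):
    pts=[]
    for v in range(148,198):
        c=np.clip(r[v,u0:u1]-130,0,None)
        if c.sum()>50: pts.append(((c*np.arange(u0,u1)).sum()/c.sum(),v))
    line(pts,.03,0,f"tube{k+1}")
f,cx,cy,R,t=K("top"); print("cam",-R.T@t)
```

```text
far dir -86.25 pt 718.0 195.6 82
near dir -86.24 pt 522.2 161.9 82
160 [  2   3   4   9  22  40  54  66  81 102 120 122 117  99  75  64  62  59
  54  36  16   5   3   3   3   3   4   3]
172 [  3   2   2   3   1   2   2   4  18  58 101 120 117 105  81  65  60  61
  58  44  21   6   4   4   3   3   4   3]
186 [  1   3   3   7  18  36  46  52  62  79 104 119 119 109  87  67  61  60
  58  49  29  12   3   4   2   2   3   2]
tube1 dir 6.83 pt 598.9 223.1 50
tube2 dir 3.57 pt 600.6 151.6 50
tube3 dir 6.18 pt 623.7 87.0 50
cam [0.40828285 0.02586288 1.22230976]
```

Jig yaw is 3.75°, with both rails agreeing. Re-taking the gauge across its x.

>>> {"api": "play_rows", "payload": {
  "rows": [
    [0.6, -3.5, 0, -0.15],
    [1.2, -7.5, 0, -0.3],
    [1.9, -12, 0, -0.45],
    [2.5, -16, 0, -0.6],
    [2.95, -18.2, 0, -0.673]
  ],
  "claw": 90
}}

```text
clock: 15.58
tcp_pos: [0.5249, -0.0892, 0.1484]
tool_rot: [-3.137, -0.097, 0.0]
force: [0.7, 0.3, -0.1]
gripper_width: 0.0555
```

>>> {"api": "play_rows", "payload": {
  "rows": [
    [0, 0, 0, 0],
    [0, 0, -2, 0],
    [0, 0, -3, 0]
  ]
}}

```text
clock: 15.95
tcp_pos: [0.5248, -0.0857, 0.1177]
tool_rot: [-3.135, -0.106, 0.001]
force: [-0.1, -0.4, -0.9]
gripper_width: 0.0555
```

```bash
python3 -c "
from h import *
st();o=grab('n');crop2(o,'n',(220,130,340,250),(280,150,360,250))
print(ray_z('top',183.4,172,.010),ray_z('top',183,160,.010),ray_z('top',183.8,186,.010))"
```

```text
t 15.95 tcp [524.8 -85.7 117.7] yaw 3.87 zax [-0.001  0.004 -1.   ] F [-0.1 -0.4 -0.9] M [-0.02 -0.04 -0.  ] w 55.5 q [ 0.15  0.79 -0.08  1.76  0.1   0.6   0.08]
[0.62349342 0.28866011 0.01      ] [0.65989605 0.29129311 0.01      ] [0.58122413 0.28580213 0.01      ]
```

View pics/n_c.png

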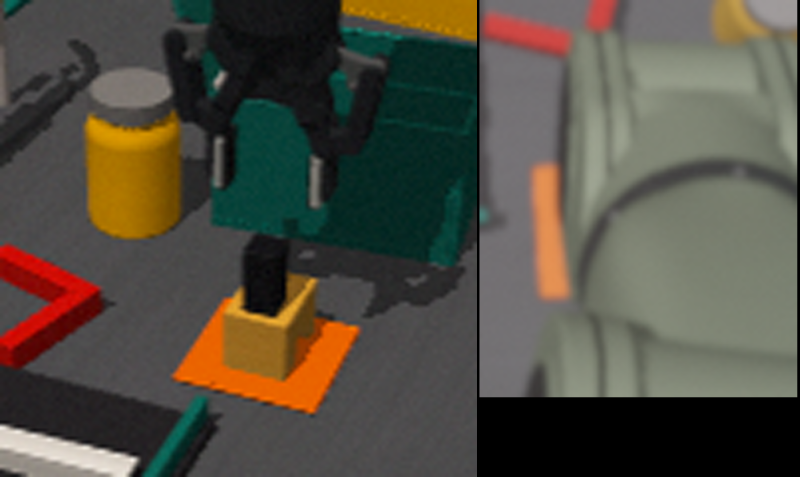

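Fingers lie either side of the handle. Lowering and gripping.

>>> {"api": "play_rows", "payload": {
  "rows": [
    [0, 0.1, -2.5, 0],
    [0, 0.1, -5, 0],
    [0, 0.1, -7, 0],
    [0, 0.1, -7, 0]
  ]
}}

```text
clock: 16.55
tcp_pos: [0.5247, -0.0854, 0.0481]
tool_rot: [-3.136, -0.102, 0.002]
force: [0.8, 0.6, 0.9]
gripper_width: 0.0555
```

>>> {"api": "play_rows", "payload": {
  "rows": [
    [0, 0, 0, 0],
    [0, 0, 0, 0],
    [0, 0, 0, 0],
    [0, 0, 0, 0],
    [0, 0, 0, 0]
  ],
  "claw": 255,
  "squeeze": 90
}}

```text
clock: 17.18
tcp_pos: [0.5255, -0.0858, 0.0494]
tool_rot: [-3.137, -0.1, -0.002]
force: [-0.8, 0.3, 9.4]
gripper_width: 0.0232
```

```bash
python3 -c "
from h import *
st()"
```

```text
t 17.18 tcp [525.5 -85.8  49.4] yaw 3.65 zax [ 0.001  0.003 -1.   ] F [-0.8  0.3  9.4] M [0.07 0.39 0.03] w 23.2 q [ 0.14  0.91 -0.06  1.8   0.11  0.43  0.06]
```

Gauge held across x at 23 mm. Lifting and carrying it over tube 1.

>>> {"api": "play_rows", "payload": {
  "rows": [
    [0, 0, 2, 0],
    [0, 0, 5, 0],
    [0.5, 1, 9, 0],
    [1.5, 4, 10, 0],
    [3, 9, 10, 0.02]
  ]
}}

```text
clock: 17.8
tcp_pos: [0.5557, 0.0038, 0.15]
tool_rot: [-3.136, -0.127, -0.003]
force: [1.3, 0.2, -3.7]
gripper_width: 0.0228
```

>>> {"api": "play_rows", "payload": {
  "rows": [
    [1.5, 5, 0, 0.02],
    [3, 11, 0, 0.03],
    [4.5, 17, 0, 0.03],
    [6.1, 22, 0, 0.035],
    [6.1, 23.8, 0, 0.035]
  ]
}}

```text
clock: 18.42
tcp_pos: [0.6157, 0.2456, 0.1483]
tool_rot: [-3.131, -0.191, 0.0]
force: [0.5, -0.8, -3.5]
gripper_width: 0.0225
```

>>> {"api": "play_rows", "payload": {
  "rows": [
    [0, 0, -2, 0],
    [0, 0, -4, 0],
    [0, 0, -4, 0]
  ]
}}

```text
clock: 18.8
tcp_pos: [0.6154, 0.2414, 0.1077]
tool_rot: [-3.134, -0.185, 0.003]
force: [0.5, -1.8, -2.4]
gripper_width: 0.0229
```

```bash
python3 -c "
from h import *
st();o=grab('o');crop2(o,'o',(130,180,280,320),(160,120,290,220))"
```

```text
t 18.8 tcp [615.4 241.4 107.7] yaw 6.77 zax [-0.002  0.002 -1.   ] F [ 0.5 -1.8 -2.4] M [ 0.01  0.02 -0.02] w 22.9 q [-0.41  0.97 -0.03  1.25  0.03  0.92 -0.32]
```

View pics/o_c.png

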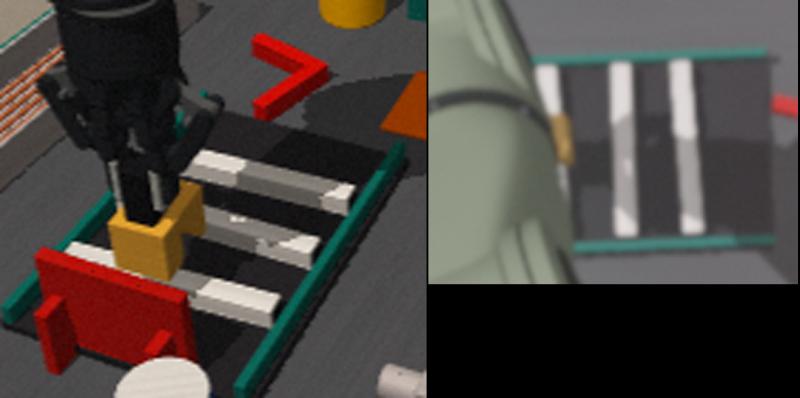

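The gauge hovers over tube 1. Checking its nose face and foot height by depth.

```bash
cat > m3.py <<'E'
from h import *
tag=sys.argv[1]; s=manip.read_state(); T=s["tcp_pos"]*1000
p=cv2.imread(f"pics/{tag}_side.png");D=np.load(f"pics/{tag}_side.npy");P=cloud("side",D)*1000;hsv=cv2.cvtColor(p,cv2.COLOR_BGR2HSV)
m=(abs(hsv[...,0].astype(int)-20)<6)&(hsv[...,1]>110)&(hsv[...,2]>60)&(np.linalg.norm(P-T+np.array([0,0,20]),axis=-1)<80)
q=P[m]; ya=np.radians(float(sys.argv[2])); ex=np.array([np.cos(ya),np.sin(ya),0]); ey=np.array([-np.sin(ya),np.cos(ya),0])
L=np.stack([(q-T)@ex,(q-T)@ey,q[:,2]],1)
print("n",m.sum(),"local x",np.percentile(L[:,0],[1,50,99]).round(1),"y",np.percentile(L[:,1],[1,50,99]).round(1),"z",np.percentile(L[:,2],[1,50,99]).round(1))
f=(L[:,1]>10)&(L[:,2]<np.percentile(L[:,2],99)-8)&(abs(L[:,0])<16)
print("nose y rel tcp: median",np.median(L[f,1]).round(2),f.sum(),"x range",L[f,0].min().round(1),L[f,0].max().round(1),"z",L[f,2].min().round(1))
A=np.c_[q[f],np.ones(f.sum())]; 
c=np.polyfit(L[f,0],L[f,1],1);print("yaw err of face deg",np.degrees(np.arctan(c[0])).round(2), "pitch",np.degrees(np.arctan(np.polyfit(L[f,2],L[f,1],1)[0])).round(2))
E
python3 m3.py o 6.77
```

```text
n 652 local x [-24.7 -15.8  20. ] y [-40.4  15.   20.6] z [ 62.4  92.9 108.4]
nose y rel tcp: median 18.57 173 x range -15.9 16.0 z 60.8
yaw err of face deg -0.31 pitch 0.31
```

Nose is 18.6 mm ahead of the TCP and the foot 46 mm below it, both as expected. Lowering over tube 1.

>>> {"api": "play_rows", "payload": {
  "rows": [
    [0, 0.1, -1, 0],
    [0, 0.1, -2, 0],
    [0, 0.1, -2.8, 0],
    [0, 0.1, -3.4, 0],
    [0, 0.1, -3.4, 0]
  ]
}}

```text
clock: 19.52
tcp_pos: [0.6159, 0.2431, 0.074]
tool_rot: [-3.133, -0.186, 0.001]
force: [-0.2, -0.2, -2.9]
gripper_width: 0.0228
```

>>> {"api": "play_rows", "payload": {
  "rows": [
    [0, 0, -0.5, 0],
    [0, 0, -1, 0],
    [0, 0, -1.6, 0],
    [0, 0, -1.6, 0]
  ]
}}

```text
clock: 20.02
tcp_pos: [0.6158, 0.2431, 0.0579]
tool_rot: [-3.133, -0.186, 0.001]
force: [0.4, 0.3, -2.3]
gripper_width: 0.0231
```

```bash
python3 -c "
from h import *
st();o=grab('p');crop2(o,'p',(130,180,280,320),(160,120,290,220))"; python3 m3.py p 6.77
```

```text
t 20.02 tcp [615.8 243.1  57.9] yaw 6.8 zax [-0.001  0.003 -1.   ] F [ 0.4  0.3 -2.3] M [-0.02  0.01 -0.09] w 23.1 q [-0.41  1.04 -0.03  1.28  0.03  0.82 -0.33]
n 222 local x [-24.5 -20.7  18.9] y [-41.  -14.   14.9] z [19.5 55.1 63.4]
nose y rel tcp: median 11.28 2 x range 3.7 5.9 z 54.8
yaw err of face deg 7.0 pitch -29.92
```

View pics/p_c.png

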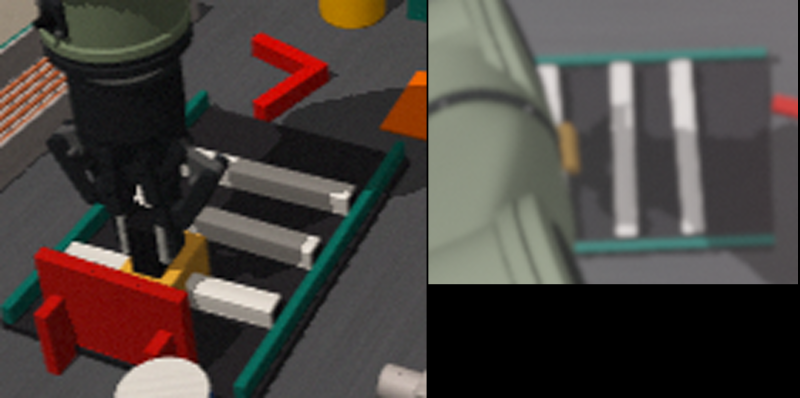

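Gauge straddles tube 1 with no contact force. Turning it square and drawing towards the stop.

>>> {"api": "play_rows", "payload": {
  "rows": [
    [0, 0.2, 0, -0.02],
    [0, 0.5, 0, -0.04],
    [-0.05, 0.8, 0, -0.053],
    [-0.08, 1.2, 0, -0.053],
    [-0.1, 1.6, 0, -0.053]
  ]
}}

```text
clock: 20.75
tcp_pos: [0.615, 0.2595, 0.0585]
tool_rot: [-3.136, -0.103, -0.0]
force: [0.5, -1.6, -1.3]
gripper_width: 0.0228
```

>>> {"api": "play_rows", "payload": {
  "rows": [
    [-0.02, 0.25, 0, 0],
    [-0.03, 0.5, 0, 0],
    [-0.03, 0.5, 0, 0],
    [-0.03, 0.5, 0, 0]
  ]
}}

```text
clock: 21.25
tcp_pos: [0.6147, 0.2644, 0.0584]
tool_rot: [-3.136, -0.103, -0.0]
force: [0.5, 0.3, -3.2]
gripper_width: 0.0227
```

```bash
python3 -c "
from h import *
st();o=grab('q');crop2(o,'q',(130,180,280,320),(160,120,290,220))"
```

```text
t 21.25 tcp [614.7 264.4  58.4] yaw 3.76 zax [-0.     0.004 -1.   ] F [ 0.5  0.3 -3.2] M [-0.05 -0.03  0.01] w 22.7 q [-0.45  1.05 -0.01  1.25  0.01  0.84 -0.39]
```

View pics/q_c.png

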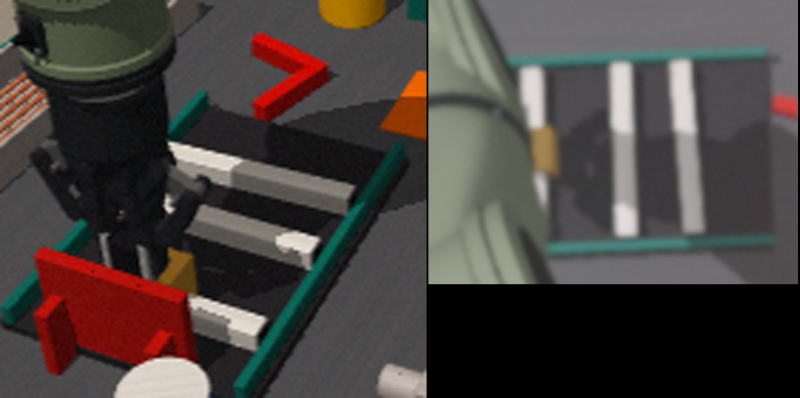

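>>> {"api": "play_rows", "payload": {
  "rows": [
    [-0.01, 0.1, 0, 0],
    [-0.01, 0.2, 0, 0],
    [-0.02, 0.3, 0, 0],
    [-0.02, 0.3, 0, 0]
  ]
}}

```text
clock: 21.85
tcp_pos: [0.6145, 0.2673, 0.0584]
tool_rot: [-3.136, -0.103, -0.0]
force: [-0.0, -1.0, -3.0]
gripper_width: 0.023
```

>>> {"api": "play_rows", "payload": {
  "rows": [
    [0, 0.1, 0, 0],
    [0, 0.1, 0, 0]
  ]
}}

```text
clock: 22.1
tcp_pos: [0.6145, 0.2683, 0.0584]
tool_rot: [-3.136, -0.103, -0.0]
force: [0.4, -0.5, -2.9]
gripper_width: 0.0225
```

>>> {"api": "play_rows", "payload": {
  "rows": [
    [0, 0.05, 0, 0],
    [0, 0.1, 0, 0],
    [0, 0.1, 0, 0]
  ]
}}

```text
clock: 22.48
tcp_pos: [0.6146, 0.2689, 0.0584]
tool_rot: [-3.137, -0.103, 0.0]
force: [-1.2, -3.8, -1.3]
gripper_width: 0.023
```

>>> {"api": "play_rows", "payload": {
  "rows": [
    [0, 0.05, 0, 0],
    [0, 0.05, 0, 0]
  ]
}}

```text
clock: 22.72
tcp_pos: [0.6145, 0.269, 0.0584]
tool_rot: [-3.138, -0.102, 0.0]
force: [-0.2, -5.8, -0.1]
gripper_width: 0.023
```

>>> {"api": "play_rows", "payload": {
  "rows": [
    [0, 0.04, 0, 0],
    [0, 0.04, 0, 0],
    [0, 0.04, 0, 0]
  ]
}}

```text
clock: 23.1
tcp_pos: [0.6146, 0.269, 0.0585]
tool_rot: [-3.138, -0.102, 0.0]
force: [-2.3, -8.1, 0.4]
gripper_width: 0.0231
```

```bash
python3 -c "
from h import *
st()"
```

```text
t 23.1 tcp [614.6 269.   58.5] yaw 3.73 zax [-0.     0.002 -1.   ] F [-2.3 -8.1  0.4] M [-1.84  0.39  0.  ] w 23.1 q [-0.46  1.05 -0.01  1.24  0.01  0.85 -0.4 ]
```

Contact with the stop: the TCP stalls at y = 269.0 and the force rises to 8 N. Backing off 2 mm to centre the tube in the slot, then lifting.

>>> {"api": "play_rows", "payload": {
  "rows": [
    [0.01, -0.15, 0, 0],
    [0.02, -0.31, 0, 0],
    [0.02, -0.31, 0, 0],
    [0.02, -0.31, 0, 0]
  ]
}}

```text
clock: 23.6
tcp_pos: [0.6147, 0.2672, 0.0585]
tool_rot: [-3.136, -0.103, -0.0]
force: [0.3, 0.2, -2.4]
gripper_width: 0.023
```

>>> {"api": "play_rows", "payload": {
  "rows": [
    [0, 0, 0.5, 0],
    [0, 0, 1.2, 0],
    [0, 0, 2.2, 0],
    [0, 0, 3.5, 0],
    [0, 0, 6, 0]
  ]
}}

```text
clock: 24.22
tcp_pos: [0.6145, 0.2668, 0.1191]
tool_rot: [-3.137, -0.103, 0.001]
force: [0.9, 0.7, -3.1]
gripper_width: 0.0223
```

>>> {"api": "play_rows", "payload": {
  "rows": [
    [0, -4, 2, 0],
    [0, -9, 2, 0],
    [0, -13, 2, 0],
    [0, -13, 2, 0]
  ]
}}

```text
clock: 24.72
tcp_pos: [0.6153, 0.1333, 0.1395]
tool_rot: [-3.138, -0.096, -0.002]
force: [0.4, 0.6, -2.5]
gripper_width: 0.023
```

```bash
python3 -c "
from h import *
st();o=grab('r');crop2(o,'r',(130,180,280,320),(160,120,290,220))"; python3 m3.py r 3.75
```

```text
t 24.73 tcp [615.3 133.3 139.5] yaw 3.51 zax [ 0.001  0.002 -1.   ] F [ 0.4  0.6 -2.5] M [0.07 0.05 0.05] w 23.0 q [-0.25  0.88 -0.03  1.37  0.03  0.89 -0.23]
n 585 local x [-23.6 -14.   20.6] y [-43.6  12.1  18.4] z [ 94.7 124.  140.6]
nose y rel tcp: median 15.26 164 x range -15.8 15.4 z 94.5
yaw err of face deg 0.31 pitch 0.39
```

View pics/r_c.png

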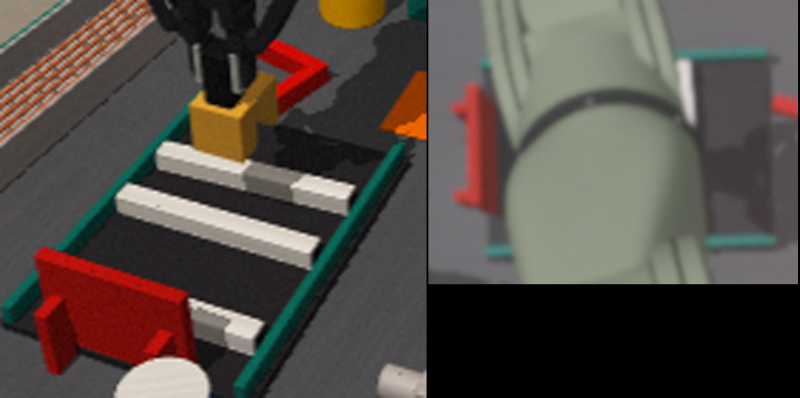

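The apparent nose change came from the arm still settling after the picture (152.1-133.3 = 18.8), so the grip has not slipped. Going over tube 2.

>>> {"api": "play_rows", "payload": {
  "rows": [
    [0.3, 1.5, 0, 0],
    [0.65, 3.3, -1, 0],
    [0.65, 3.3, -3, 0],
    [0.65, 3.3, -5, 0],
    [0.65, 3.3, -5.2, 0]
  ]
}}

```text
clock: 25.45
tcp_pos: [0.6203, 0.1715, 0.0846]
tool_rot: [-3.137, -0.105, 0.004]
force: [0.3, 0.2, -3.4]
gripper_width: 0.0229
```

```bash
cat > m4.py <<'E'
from h import *
# tube tops by side depth cloud: white-ish pixels with z 24..36 on the jig, in jig frame rel. to stop face (619.5? use (611.7,288))
tag=sys.argv[1]; ya=np.radians(3.75); ex=np.array([np.cos(ya),np.sin(ya)]); ey=np.array([-np.sin(ya),np.cos(ya)])
for n in ("side","top"):
    p=cv2.imread(f"pics/{tag}_{n}.png");D=np.load(f"pics/{tag}_{n}.npy");P=cloud(n,D)*1000;hsv=cv2.cvtColor(p,cv2.COLOR_BGR2HSV)
    m=(hsv[...,1]<70)&(hsv[...,2]>70)&(P[...,2]>25)&(P[...,2]<36)
    L=(P[...,:2]-np.array([611.7,288.1]))@np.stack([ex,ey],1)
    m&=(abs(L[...,0])<98)&(L[...,1]<-15)&(L[...,1]>-250)
    m=cv2.erode(m.astype(np.uint8),np.ones((2,2)))
    k,l,s,c=cv2.connectedComponentsWithStats(m)
    for i in range(1,k):
        if s[i,4]>60:
            q=L[l==i]
            lo,hi=np.percentile(q[:,0],[2,98])
            # edges: per x-bin min/max y
            c=[];
            for x in np.arange(lo,hi,6):
                w=q[(q[:,0]>=x)&(q[:,0]<x+6)]
                if len(w)>4: c.append((x+3,np.percentile(w[:,1],5),np.percentile(w[:,1],95)))
            c=np.array(c)
            if len(c)<4: continue
            mid=(c[:,1]+c[:,2])/2; a=np.polyfit(c[:,0],mid,1)
            print(n,"n",s[i,4],"x",lo.round(),hi.round(),"mid y at x=0",a[1].round(1),"mean",mid.mean().round(1),"w",(c[:,2]-c[:,1]).mean().round(1),"yaw",np.degrees(np.arctan(a[0])).round(2))
E
python3 -c "
from h import *
st();o=grab('s');crop2(o,'s',(130,180,280,320),(160,120,290,220))"; python3 m3.py s 3.75;python3 m4.py s;echo;python3 m4.py a
```

```text
t 25.45 tcp [620.3 171.5  84.6] yaw 3.85 zax [-0.003  0.003 -1.   ] F [ 0.3  0.2 -3.4] M [-0.02 -0.03 -0.04] w 22.9 q [-0.31  0.98 -0.03  1.35  0.02  0.82 -0.27]
n 568 local x [-24.5 -15.7  19.3] y [-39.5  15.4  21.7] z [39.3 69.5 85.1]
nose y rel tcp: median 19.47 159 x range -15.6 15.9 z 38.0
yaw err of face deg -0.28 pitch 0.86
side n 195 x -88.0 -3.0 mid y at x=0 -197.8 mean -199.8 w 14.1 yaw 2.67
side n 90 x 45.0 85.0 mid y at x=0 -125.1 mean -131.7 w 13.1 yaw -5.7
side n 179 x -88.0 -19.0 mid y at x=0 -132.7 mean -132.6 w 15.1 yaw -0.12
side n 177 x -89.0 -36.0 mid y at x=0 -38.6 mean -36.4 w 14.5 yaw -2.02
top n 301 x -84.0 84.0 mid y at x=0 -203.6 mean -203.6 w 12.8 yaw 2.03

side n 374 x -85.0 82.0 mid y at x=0 -197.5 mean -197.6 w 14.2 yaw 2.28
side n 430 x -87.0 82.0 mid y at x=0 -132.2 mean -132.2 w 14.2 yaw -0.01
side n 405 x -87.0 82.0 mid y at x=0 -61.4 mean -61.4 w 12.4 yaw 1.59
top n 311 x -86.0 84.0 mid y at x=0 -203.3 mean -203.2 w 13.1 yaw 2.66
top n 318 x -84.0 83.0 mid y at x=0 -65.3 mean -65.3 w 13.6 yaw 3.13
top n 314 x -84.0 85.0 mid y at x=0 -137.8 mean -137.8 w 13.6 yaw 0.0
```

View pics/s_c.png

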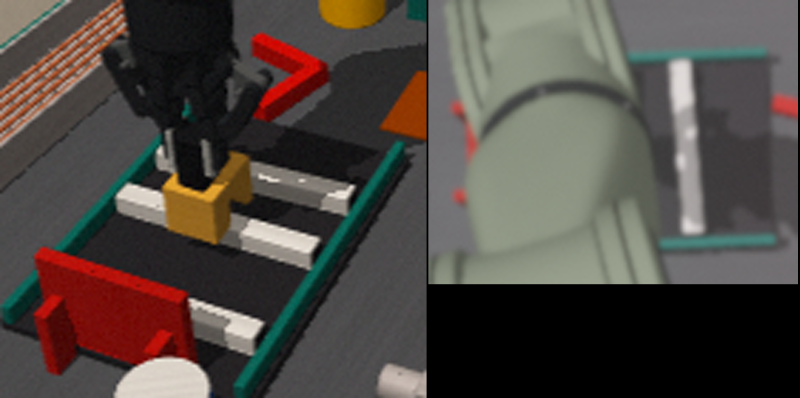

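Gauge is above tube 2. Lowering, watching the force.

>>> {"api": "play_rows", "payload": {
  "rows": [
    [0, -0.05, -0.6, 0],
    [0, -0.05, -1.2, 0],
    [0, -0.05, -1.5, 0],
    [0, -0.05, -1.5, 0]
  ]
}}

```text
clock: 26.05
tcp_pos: [0.6212, 0.1695, 0.0713]
tool_rot: [-3.136, -0.103, 0.0]
force: [-0.1, -0.1, -2.0]
gripper_width: 0.0231
```

>>> {"api": "play_rows", "payload": {
  "rows": [
    [0, 0, -0.5, 0],
    [0, 0, -1, 0],
    [0, 0, -1.3, 0],
    [0, 0, -1.3, 0]
  ]
}}

```text
clock: 26.55
tcp_pos: [0.6211, 0.1695, 0.0582]
tool_rot: [-3.137, -0.103, 0.0]
force: [0.2, -0.3, -2.3]
gripper_width: 0.0227
```

```bash
python3 -c "
from h import *
st();o=grab('t');crop2(o,'t',(130,180,280,320),(160,120,290,220))"; python3 m3.py t 3.75
```

```text
t 26.55 tcp [621.1 169.5  58.2] yaw 3.76 zax [-0.     0.003 -1.   ] F [ 0.2 -0.3 -2.3] M [0.1  0.03 0.02] w 22.7 q [-0.3   1.01 -0.03  1.36  0.03  0.76 -0.27]
n 538 local x [-24.4 -14.6  20.7] y [-41.5  15.7  20.9] z [11.8 43.8 59.2]
nose y rel tcp: median 18.82 150 x range -15.9 16.0 z 12.1
yaw err of face deg -0.34 pitch 0.38
```

View pics/t_c.png

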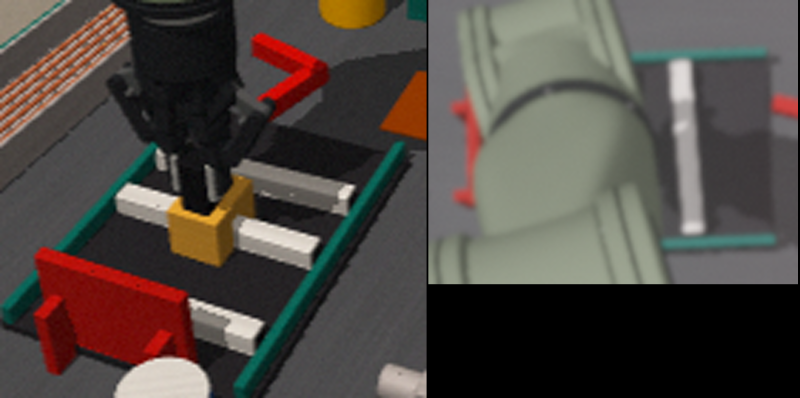

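Straddled with the nose at +18.8. By encoder, contact with tube 1 is due after 51.6 mm along jig y (48 mm pitch from the first contact). Drawing up.

>>> {"api": "play_rows", "payload": {
  "rows": [
    [-0.02, 0.3, 0, 0],
    [-0.05, 0.8, 0, 0],
    [-0.08, 1.3, 0, 0],
    [-0.12, 1.8, 0, 0],
    [-0.15, 2.3, 0, 0]
  ]
}}

```text
clock: 27.28
tcp_pos: [0.6197, 0.1929, 0.0584]
tool_rot: [-3.136, -0.103, -0.0]
force: [-0.0, -2.8, -1.8]
gripper_width: 0.0228
```

>>> {"api": "play_rows", "payload": {
  "rows": [
    [-0.03, 0.5, 0, 0],
    [-0.06, 1.0, 0, 0],
    [-0.1, 1.5, 0, 0],
    [-0.13, 2.0, 0, 0],
    [-0.15, 2.3, 0, 0]
  ]
}}

```text
clock: 27.9
tcp_pos: [0.6182, 0.2159, 0.0584]
tool_rot: [-3.136, -0.103, -0.0]
force: [-0.3, -2.1, -2.5]
gripper_width: 0.0227
```

>>> {"api": "play_rows", "payload": {
  "rows": [
    [0, 0.1, 0, 0],
    [-0.01, 0.2, 0, 0],
    [-0.01, 0.2, 0, 0]
  ]
}}

```text
clock: 28.28
tcp_pos: [0.6181, 0.2175, 0.0584]
tool_rot: [-3.136, -0.103, -0.0]
force: [-0.7, -1.2, -2.8]
gripper_width: 0.0228
```

```bash
python3 -c "
from h import *
s=st();T=s['tcp_pos']*1000;print('s',-.0654*T[0]+.9979*T[1])
o=grab('u');crop2(o,'u',(130,180,280,320),(160,120,290,220))"; python3 m4.py u
```

```text
t 28.27 tcp [618.1 217.5  58.4] yaw 3.76 zax [-0.     0.004 -1.   ] F [-0.7 -1.2 -2.8] M [-0.31  0.02 -0.05] w 22.8 q [-0.38  1.03 -0.02  1.31  0.01  0.8  -0.33]
s 176.63532974984628
side n 236 x -88.0 13.0 mid y at x=0 -197.3 mean -199.2 w 14.0 yaw 2.94
side n 111 x 44.0 85.0 mid y at x=0 -87.3 mean -87.1 w 14.8 yaw 0.15
side n 201 x -88.0 -20.0 mid y at x=0 -87.5 mean -87.2 w 14.3 yaw -0.4
side n 174 x -89.0 -36.0 mid y at x=0 -37.7 mean -36.2 w 14.7 yaw -1.47
top n 302 x -84.0 84.0 mid y at x=0 -203.6 mean -203.4 w 12.6 yaw 2.36
```

View pics/u_c.png

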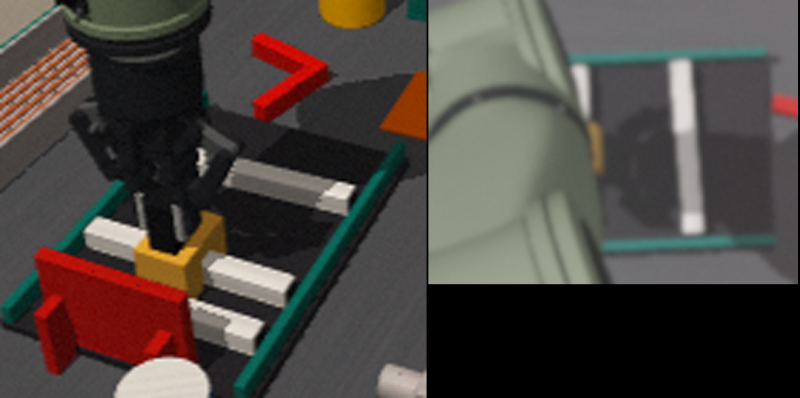

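>>> {"api": "play_rows", "payload": {
  "rows": [
    [-0.01, 0.1, 0, 0],
    [-0.01, 0.2, 0, 0],
    [-0.02, 0.3, 0, 0],
    [-0.02, 0.3, 0, 0]
  ]
}}

```text
clock: 28.88
tcp_pos: [0.618, 0.2207, 0.0585]
tool_rot: [-3.136, -0.103, -0.0]
force: [0.1, -0.5, -2.0]
gripper_width: 0.0229
```

>>> {"api": "play_rows", "payload": {
  "rows": [
    [0, 0.03, 0, 0],
    [0, 0.03, 0, 0]
  ]
}}

```text
clock: 29.12
tcp_pos: [0.6179, 0.2208, 0.0584]
tool_rot: [-3.136, -0.103, -0.0]
force: [-0.5, -0.4, -3.2]
gripper_width: 0.0229
```

>>> {"api": "play_rows", "payload": {
  "rows": [
    [0, 0.03, 0, 0],
    [0, 0.03, 0, 0]
  ]
}}

```text
clock: 29.38
tcp_pos: [0.618, 0.221, 0.0584]
tool_rot: [-3.137, -0.103, -0.0]
force: [0.7, -2.1, -2.7]
gripper_width: 0.0231
```

```bash
python3 -c "
from h import *
s=st();T=s['tcp_pos']*1000;print('s',-.0654*T[0]+.9979*T[1])"
```

```text
t 29.38 tcp [618.  221.   58.4] yaw 3.75 zax [-0.     0.003 -1.   ] F [ 0.7 -2.1 -2.7] M [-0.56  0.1  -0.02] w 23.1 q [-0.38  1.03 -0.01  1.31  0.01  0.8  -0.34]
s 180.0790838806379
```

>>> {"api": "play_rows", "payload": {
  "rows": [
    [0, 0.02, 0, 0],
    [0, 0.02, 0, 0]
  ]
}}

```text
clock: 29.62
tcp_pos: [0.6179, 0.2211, 0.0584]
tool_rot: [-3.137, -0.103, -0.0]
force: [-0.4, -3.9, -2.6]
gripper_width: 0.0229
```

```bash
python3 -c "
from h import *
s=st();T=s['tcp_pos']*1000;print('s',-.0654*T[0]+.9979*T[1])
o=grab('v');crop2(o,'v',(130,200,260,320),(160,120,290,220))"; python3 m4.py v
```

```text
t 29.62 tcp [617.9 221.1  58.4] yaw 3.75 zax [-0.     0.003 -1.   ] F [-0.4 -3.9 -2.6] M [-0.85  0.07 -0.07] w 22.9 q [-0.38  1.03 -0.01  1.31  0.01  0.8  -0.34]
s 180.20424395306347
side n 228 x -87.0 13.0 mid y at x=0 -197.9 mean -199.6 w 14.5 yaw 2.65
side n 110 x 44.0 85.0 mid y at x=0 -83.2 mean -83.6 w 15.1 yaw -0.32
side n 203 x -88.0 -21.0 mid y at x=0 -84.0 mean -83.7 w 14.5 yaw -0.34
side n 176 x -89.0 -37.0 mid y at x=0 -38.3 mean -36.0 w 14.4 yaw -2.07
top n 297 x -86.0 84.0 mid y at x=0 -203.5 mean -203.5 w 13.3 yaw 2.49
```

View pics/v_c.png

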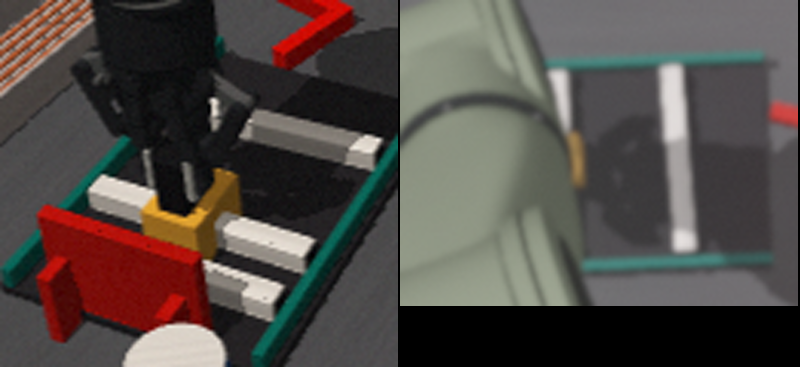

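Snug against tube 1: the force steps from 1 to 4 N at s = 180.2, against 180.15 predicted. Backing off and lifting, then moving aside to view.

>>> {"api": "play_rows", "payload": {
  "rows": [
    [0.01, -0.1, 0, 0],
    [0.01, -0.21, 0, 0],
    [0.01, -0.21, 0, 0]
  ]
}}

```text
clock: 30.1
tcp_pos: [0.6181, 0.2194, 0.0585]
tool_rot: [-3.136, -0.103, -0.0]
force: [-0.1, -0.1, -2.3]
gripper_width: 0.0229
```

>>> {"api": "play_rows", "payload": {
  "rows": [
    [0, 0, 0.5, 0],
    [0, 0, 1.2, 0],
    [0, 0, 2.2, 0],
    [0, 0, 3.5, 0],
    [0, 0, 6, 0]
  ]
}}

```text
clock: 30.72
tcp_pos: [0.6178, 0.2191, 0.1191]
tool_rot: [-3.137, -0.103, 0.001]
force: [0.6, -0.4, -2.1]
gripper_width: 0.0231
```

>>> {"api": "play_rows", "payload": {
  "rows": [
    [0, -4, 2, 0],
    [0, -9, 2, 0],
    [0.2, -14, 2, 0],
    [0.4, -18, 2, 0],
    [0.4, -20, 2, 0]
  ]
}}

```text
clock: 31.35
tcp_pos: [0.6222, 0.0167, 0.1393]
tool_rot: [-3.137, -0.1, -0.001]
force: [-0.6, 0.4, -3.4]
gripper_width: 0.023
```

>>> {"api": "play_rows", "payload": {
  "rows": [
    [0, -4, 0, 0],
    [0, -6, 0, 0],
    [0, -6, 0, 0]
  ]
}}

```text
clock: 31.72
tcp_pos: [0.6221, -0.0418, 0.1388]
tool_rot: [-3.137, -0.101, -0.001]
force: [0.7, 0.6, -2.9]
gripper_width: 0.023
```

```bash
python3 -c "
from h import *
s=st()
o=grab('w');crop2(o,'w',(130,200,260,320),(160,120,290,220))"; python3 m4.py w
```

```text
t 31.73 tcp [622.1 -41.8 138.8] yaw 3.68 zax [ 0.     0.003 -1.   ] F [ 0.7  0.6 -2.9] M [ 0.07 -0.07  0.02] w 23.0 q [ 0.05  0.88 -0.06  1.39  0.06  0.88  0.03]
side n 364 x -85.0 82.0 mid y at x=0 -197.7 mean -197.8 w 13.7 yaw 2.42
side n 473 x -87.0 82.0 mid y at x=0 -83.6 mean -83.6 w 14.5 yaw -0.02
side n 179 x -89.0 -37.0 mid y at x=0 -37.7 mean -36.2 w 15.0 yaw -1.41
top n 315 x -86.0 84.0 mid y at x=0 -203.4 mean -203.4 w 13.2 yaw 2.49
top n 327 x -86.0 85.0 mid y at x=0 -41.3 mean -41.3 w 14.0 yaw 0.04
top n 325 x -85.0 82.0 mid y at x=0 -88.9 mean -88.9 w 13.8 yaw 0.07
```

View pics/w_c.png

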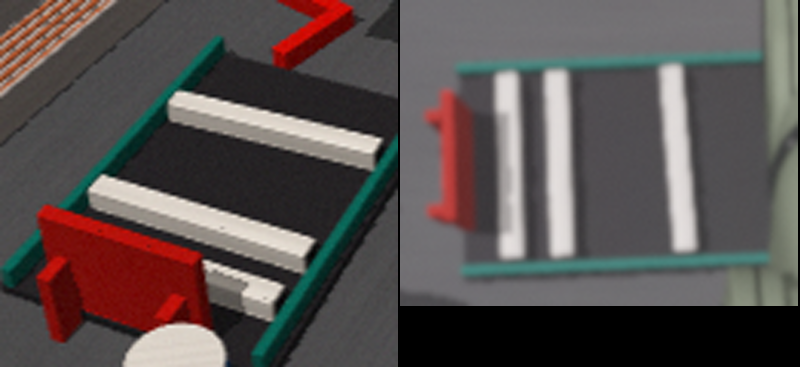

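Tubes 1 and 2 sit square (0.04° and 0.07°) at a pitch of 47.6 mm, with 48 ideal. Now tube 3, which is turned +2.45° from the jig.

>>> {"api": "play_rows", "payload": {
  "rows": [
    [0.1, 3, 0, 0.02],
    [0.2, 8, 0, 0.043],
    [0.24, 12.5, -1, 0.043],
    [0.24, 14.55, -3, 0.043],
    [0.24, 14.55, -5, 0.043]
  ]
}}

```text
clock: 32.45
tcp_pos: [0.624, 0.1077, 0.0875]
tool_rot: [-3.132, -0.176, 0.0]
force: [-0.5, -0.8, -3.1]
gripper_width: 0.0232
```

>>> {"api": "play_rows", "payload": {
  "rows": [
    [0, 0, -0.2, 0],
    [0, 0, -0.2, 0]
  ]
}}

```text
clock: 32.7
tcp_pos: [0.6247, 0.1046, 0.0868]
tool_rot: [-3.134, -0.17, -0.001]
force: [0.8, -0.0, -2.3]
gripper_width: 0.0229
```

```bash
python3 -c "
from h import *
s=st();T=s['tcp_pos']*1000;print('s',-.0654*T[0]+.9979*T[1])
o=grab('x');crop2(o,'x',(150,180,290,300),(180,120,290,220))"; python3 m3.py x 6.2
```

```text
t 32.7 tcp [624.7 104.6  86.8] yaw 6.21 zax [ 0.     0.003 -1.   ] F [ 0.8 -0.  -2.3] M [ 0.   -0.01 -0.02] w 22.9 q [-0.19  0.96 -0.05  1.39  0.05  0.79 -0.15]
s 63.48750199360967
n 510 local x [-23.8 -14.2  20.1] y [-39.4  16.6  22. ] z [40.9 70.9 87.9]
nose y rel tcp: median 19.05 157 x range -15.8 15.9 z 39.4
yaw err of face deg 0.59 pitch -0.03
```

View pics/x_c.png

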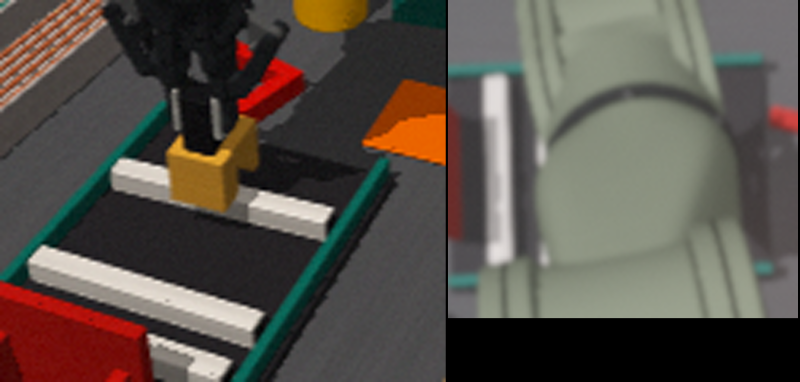

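Aligned. Lowering.

>>> {"api": "play_rows", "payload": {
  "rows": [
    [0, 0, -0.7, 0],
    [0, 0, -1.3, 0],
    [0, 0, -1.6, 0],
    [0, 0, -1.6, 0]
  ]
}}

```text
clock: 33.3
tcp_pos: [0.6244, 0.1047, 0.0702]
tool_rot: [-3.133, -0.17, 0.001]
force: [0.3, 0.2, -2.6]
gripper_width: 0.0231
```

>>> {"api": "play_rows", "payload": {
  "rows": [
    [0, 0, -0.5, 0],
    [0, 0, -1, 0],
    [0, 0, -1.25, 0],
    [0, 0, -1.25, 0]
  ]
}}

```text
clock: 33.8
tcp_pos: [0.6244, 0.1047, 0.0578]
tool_rot: [-3.134, -0.17, 0.0]
force: [-0.5, 0.3, -3.0]
gripper_width: 0.0229
```

```bash
python3 -c "
from h import *
s=st();T=s['tcp_pos']*1000;print('s',-.0654*T[0]+.9979*T[1])
o=grab('y');crop2(o,'y',(150,180,290,300),(180,120,290,220))"; python3 m3.py y 6.2
```

```text
t 33.8 tcp [624.4 104.7  57.8] yaw 6.22 zax [-0.     0.003 -1.   ] F [-0.5  0.3 -3. ] M [ 0.    0.03 -0.03] w 22.9 q [-0.19  1.   -0.05  1.41  0.05  0.73 -0.15]
s 63.62076747898466
n 475 local x [-24.1 -13.   20.7] y [-40.9  17.2  21.5] z [10.2 42.9 58.9]
nose y rel tcp: median 19.24 152 x range -15.7 15.9 z 10.1
yaw err of face deg -0.28 pitch 0.55
```

View pics/y_c.png

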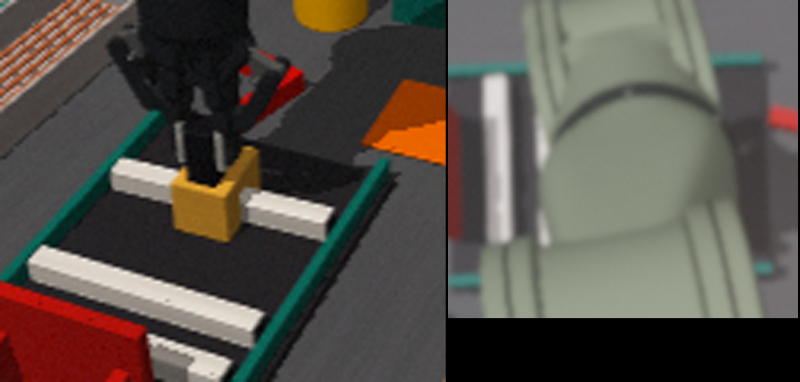

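>>> {"api": "play_rows", "payload": {
  "rows": [
    [0, 0.3, 0, -0.015],
    [-0.03, 0.8, 0, -0.03],
    [-0.07, 1.3, 0, -0.043],
    [-0.1, 1.8, 0, -0.043],
    [-0.13, 2.3, 0, -0.043]
  ]
}}

```text
clock: 34.52
tcp_pos: [0.6231, 0.128, 0.058]
tool_rot: [-3.137, -0.103, -0.0]
force: [0.0, -4.0, -2.1]
gripper_width: 0.0229
```

>>> {"api": "play_rows", "payload": {
  "rows": [
    [-0.03, 0.5, 0, 0],
    [-0.06, 1.0, 0, 0],
    [-0.1, 1.5, 0, 0],
    [-0.13, 2.0, 0, 0],
    [-0.16, 2.5, 0, 0]
  ]
}}

```text
clock: 35.15
tcp_pos: [0.6215, 0.153, 0.0579]
tool_rot: [-3.136, -0.103, -0.0]
force: [0.4, -3.6, -1.0]
gripper_width: 0.0229
```

>>> {"api": "play_rows", "payload": {
  "rows": [
    [-0.03, 0.4, 0, 0],
    [-0.05, 0.8, 0, 0],
    [-0.08, 1.2, 0, 0],
    [-0.1, 1.5, 0, 0],
    [-0.1, 1.5, 0, 0]
  ]
}}

```text
clock: 35.78
tcp_pos: [0.6205, 0.1683, 0.0579]
tool_rot: [-3.136, -0.104, -0.0]
force: [0.4, 0.4, -3.3]
gripper_width: 0.0227
```

```bash
python3 -c "
from h import *
s=st();T=s['tcp_pos']*1000;print('s',-.0654*T[0]+.9979*T[1])
o=grab('z');crop2(o,'z',(150,180,290,300),(180,120,290,220))"; python3 m4.py z
```

```text
t 35.77 tcp [620.5 168.3  57.9] yaw 3.78 zax [-0.     0.004 -1.   ] F [ 0.4  0.4 -3.3] M [0.05 0.03 0.02] w 22.7 q [-0.3   1.01 -0.02  1.37  0.02  0.76 -0.26]
s 127.33828184896194
side n 103 x 42.0 85.0 mid y at x=0 -135.8 mean -135.9 w 14.3 yaw -0.04
side n 167 x -88.0 -23.0 mid y at x=0 -136.5 mean -136.1 w 14.2 yaw -0.45
side n 474 x -87.0 83.0 mid y at x=0 -83.7 mean -83.7 w 14.8 yaw 0.01
side n 171 x -89.0 -35.0 mid y at x=0 -38.7 mean -36.3 w 14.7 yaw -2.24
```

View pics/z_c.png

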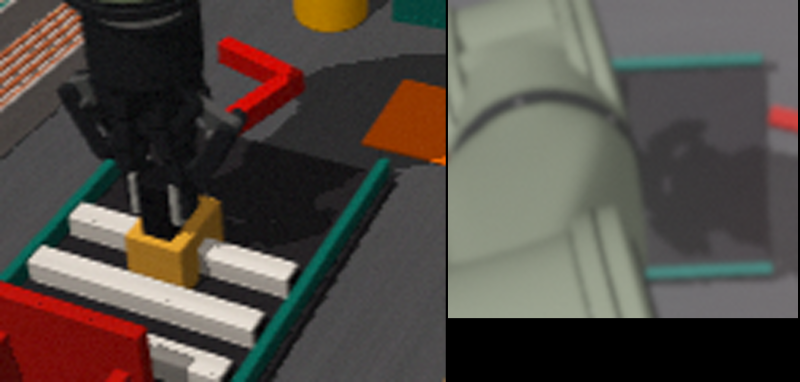

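>>> {"api": "play_rows", "payload": {
  "rows": [
    [-0.01, 0.12, 0, 0],
    [-0.02, 0.24, 0, 0],
    [-0.02, 0.36, 0, 0],
    [-0.03, 0.42, 0, 0],
    [-0.03, 0.42, 0, 0]
  ]
}}

```text
clock: 36.5
tcp_pos: [0.6202, 0.172, 0.0579]
tool_rot: [-3.136, -0.103, -0.0]
force: [-0.0, -1.7, -2.8]
gripper_width: 0.0228
```

>>> {"api": "play_rows", "payload": {
  "rows": [
    [0, 0.03, 0, 0],
    [0, 0.03, 0, 0]
  ]
}}

```text
clock: 36.75
tcp_pos: [0.6202, 0.1722, 0.0579]
tool_rot: [-3.136, -0.103, -0.0]
force: [-0.2, -1.6, -3.3]
gripper_width: 0.023
```

>>> {"api": "play_rows", "payload": {
  "rows": [
    [0, 0.03, 0, 0],
    [0, 0.03, 0, 0]
  ]
}}

```text
clock: 37.0
tcp_pos: [0.6202, 0.1725, 0.0579]
tool_rot: [-3.136, -0.103, -0.0]
force: [-0.8, -1.4, -3.1]
gripper_width: 0.0227
```

```bash
python3 -c "
from h import *
s=st();T=s['tcp_pos']*1000;print('s',-.0654*T[0]+.9979*T[1])"
```

```text
t 37.0 tcp [620.2 172.5  57.9] yaw 3.76 zax [-0.     0.004 -1.   ] F [-0.8 -1.4 -3.1] M [-0.51  0.03 -0.02] w 22.7 q [-0.31  1.01 -0.02  1.36  0.02  0.76 -0.27]
s 131.5952792002598
```

>>> {"api": "play_rows", "payload": {
  "rows": [
    [0, 0.03, 0, 0],
    [0, 0.03, 0, 0]
  ]
}}

```text
clock: 37.25
tcp_pos: [0.6203, 0.1728, 0.0579]
tool_rot: [-3.136, -0.103, -0.0]
force: [0.2, -1.7, -3.6]
gripper_width: 0.0229
```

>>> {"api": "play_rows", "payload": {
  "rows": [
    [0, 0.03, 0, 0],
    [0, 0.03, 0, 0]
  ]
}}

```text
clock: 37.5
tcp_pos: [0.6202, 0.173, 0.0579]
tool_rot: [-3.137, -0.103, -0.0]
force: [0.1, -2.0, -3.8]
gripper_width: 0.0229
```

```bash
python3 -c "
from h import *
s=st();T=s['tcp_pos']*1000;print('s',-.0654*T[0]+.9979*T[1])"
```

```text
t 37.5 tcp [620.2 173.   57.9] yaw 3.76 zax [-0.     0.003 -1.   ] F [ 0.1 -2.  -3.8] M [-0.53  0.01  0.02] w 22.9 q [-0.31  1.01 -0.02  1.36  0.02  0.76 -0.27]
s 132.1117760233703
```

>>> {"api": "play_rows", "payload": {
  "rows": [
    [0, 0.02, 0, 0],
    [0, 0.02, 0, 0]
  ]
}}

```text
clock: 37.75
tcp_pos: [0.6203, 0.1731, 0.058]
tool_rot: [-3.137, -0.103, -0.0]
force: [-0.1, -3.2, -4.1]
gripper_width: 0.023
```

```bash
python3 -c "
from h import *
s=st();T=s['tcp_pos']*1000;print('s',-.0654*T[0]+.9979*T[1])"
```

```text
t 37.75 tcp [620.3 173.1  58. ] yaw 3.75 zax [ 0.     0.003 -1.   ] F [-0.1 -3.2 -4.1] M [-0.91  0.11  0.01] w 23.0 q [-0.31  1.01 -0.02  1.36  0.02  0.76 -0.27]
s 132.18235304254344
```

Snug against tube 2: the moment steps to the same value as before, and s = 132.18 against 132.15 expected. Backing off, lifting and heading to the mat.

>>> {"api": "play_rows", "payload": {
  "rows": [
    [0.01, -0.13, 0, 0],
    [0.01, -0.26, 0, 0],
    [0.01, -0.26, 0, 0]
  ]
}}

```text
clock: 38.12
tcp_pos: [0.6204, 0.1708, 0.058]
tool_rot: [-3.136, -0.103, -0.0]
force: [0.8, -0.7, -3.3]
gripper_width: 0.0228
```

>>> {"api": "play_rows", "payload": {
  "rows": [
    [0, 0, 0.5, 0],
    [0, 0, 1.2, 0],
    [0, 0, 2.2, 0],
    [0, 0, 3.5, 0],
    [0, 0, 6, 0]
  ]
}}

```text
clock: 38.75
tcp_pos: [0.6201, 0.1706, 0.1186]
tool_rot: [-3.137, -0.103, 0.001]
force: [0.2, -0.1, -3.3]
gripper_width: 0.0229
```

>>> {"api": "play_rows", "payload": {
  "rows": [
    [-1, -4, 2, 0],
    [-3, -9, 2, 0],
    [-5, -14, 2, 0],
    [-7, -19, 2, 0],
    [-9, -23, 2, 0]
  ]
}}

```text
clock: 39.38
tcp_pos: [0.5297, -0.0614, 0.1388]
tool_rot: [-3.137, -0.101, -0.002]
force: [1.5, -0.6, -2.0]
gripper_width: 0.0228
```

```bash
python3 -c "
from h import *
s=st()
o=grab('A');crop2(o,'A',(130,200,260,320),(160,120,290,220))"; python3 m4.py A
```

```text
t 39.38 tcp [529.7 -61.4 138.8] yaw 3.7 zax [ 0.001  0.003 -1.   ] F [ 1.5 -0.6 -2. ] M [-0.   -0.02 -0.01] w 22.8 q [ 0.09  0.76 -0.07  1.74  0.07  0.65  0.05]
side n 424 x -87.0 80.0 mid y at x=0 -131.4 mean -131.4 w 14.4 yaw -0.13
side n 470 x -87.0 82.0 mid y at x=0 -83.5 mean -83.5 w 14.7 yaw 0.18
side n 174 x -89.0 -36.0 mid y at x=0 -38.8 mean -36.3 w 14.1 yaw -2.33
top n 325 x -84.0 85.0 mid y at x=0 -41.1 mean -41.1 w 14.1 yaw -0.14
top n 317 x -85.0 84.0 mid y at x=0 -89.0 mean -89.0 w 13.5 yaw -0.22
top n 297 x -86.0 85.0 mid y at x=0 -136.7 mean -136.7 w 12.7 yaw 0.09
```

View pics/A_c.png

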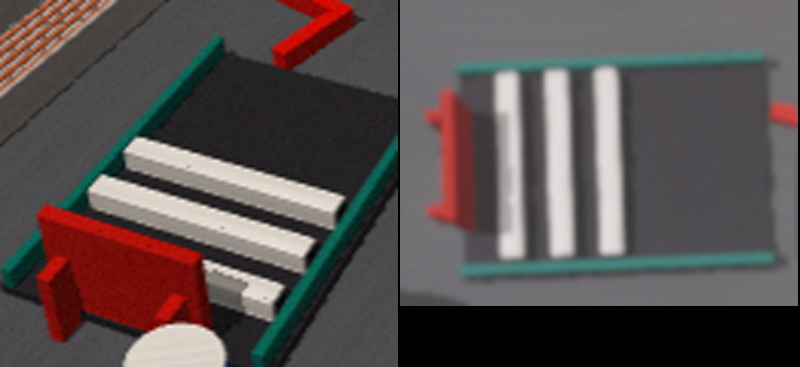

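All three tubes are square within 0.25°, with pitches of 47.9 and 47.7 mm (48 ideal). Placing the gauge in the middle of the mat (527.4,-95.3).

>>> {"api": "play_rows", "payload": {
  "rows": [
    [-0.2, -1.2, 0, 0],
    [-0.35, -2.5, -1, 0],
    [-0.35, -2.5, -3, 0],
    [-0.35, -2.5, -5, 0],
    [-0.35, -2.5, -5, 0]
  ]
}}

```text
clock: 40.1
tcp_pos: [0.5262, -0.0844, 0.0866]
tool_rot: [-3.136, -0.104, 0.004]
force: [0.5, 0.5, -2.7]
gripper_width: 0.0234
```

```bash
python3 -c "
from h import *
s=st()
o=grab('B');crop2(o,'B',(220,130,340,250),(280,150,360,250))"; python3 m3.py B 3.75
```

```text
t 40.1 tcp [526.2 -84.4  86.6] yaw 3.78 zax [-0.002  0.004 -1.   ] F [ 0.5  0.5 -2.7] M [-0.02  0.02  0.01] w 23.4 q [ 0.14  0.84 -0.07  1.78  0.09  0.53  0.08]
n 402 local x [-24.3 -11.3  19.3] y [-37.3  17.9  22.7] z [40.8 70.8 87.6]
nose y rel tcp: median 19.57 146 x range -16.0 15.7 z 39.1
yaw err of face deg 0.75 pitch 0.95
```

View pics/B_c.png

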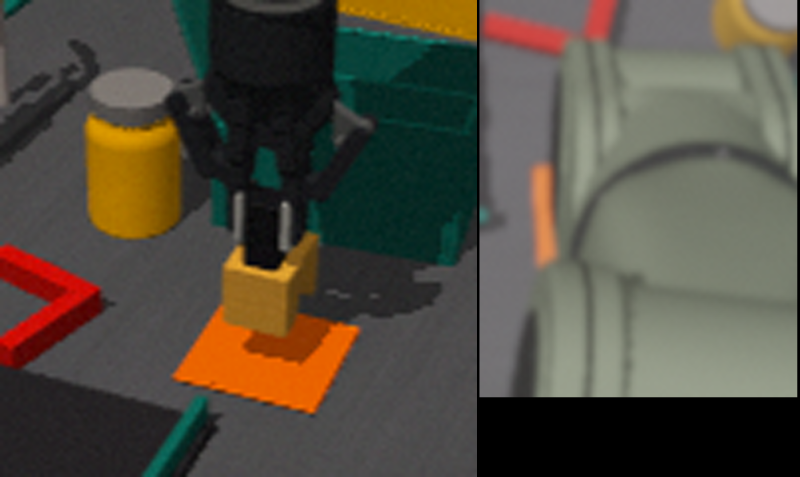

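>>> {"api": "play_rows", "payload": {
  "rows": [
    [0, 0, -1.5, 0],
    [0, 0, -3, 0],
    [0, 0, -3.5, 0],
    [0, 0, -3.7, 0],
    [0, 0, -3.7, 0]
  ]
}}

```text
clock: 40.83
tcp_pos: [0.5269, -0.0843, 0.051]
tool_rot: [-3.136, -0.103, -0.0]
force: [-1.0, -0.1, -2.7]
gripper_width: 0.0231
```

>>> {"api": "play_rows", "payload": {
  "rows": [
    [0, 0, -0.1, 0],
    [0, 0, -0.1, 0]
  ]
}}

```text
clock: 41.08
tcp_pos: [0.5269, -0.0843, 0.05]
tool_rot: [-3.136, -0.103, -0.001]
force: [0.6, -0.0, -2.9]
gripper_width: 0.023
```

>>> {"api": "play_rows", "payload": {
  "rows": [
    [0, 0, -0.08, 0],
    [0, 0, -0.08, 0]
  ]
}}

```text
clock: 41.32
tcp_pos: [0.5271, -0.0843, 0.0495]
tool_rot: [-3.137, -0.103, -0.001]
force: [-0.9, 0.3, 4.3]
gripper_width: 0.0227
```

>>> {"api": "play_rows", "payload": {
  "rows": [
    [0, 0, -0.05, 0],
    [0, 0, -0.05, 0]
  ]
}}

```text
clock: 41.58
tcp_pos: [0.5272, -0.0843, 0.0494]
tool_rot: [-3.137, -0.103, -0.002]
force: [-1.4, 1.7, 15.4]
gripper_width: 0.0226
```

Foot is on the mat. Easing off, releasing, rising and moving clear.

>>> {"api": "play_rows", "payload": {
  "rows": [
    [0, 0, 0.1, 0],
    [0, 0, 0.1, 0],
    [0, 0, 0.1, 0]
  ],
  "claw": 110
}}

```text
clock: 41.95
tcp_pos: [0.5269, -0.0843, 0.0496]
tool_rot: [-3.136, -0.103, -0.0]
force: [-0.2, -1.4, 0.4]
gripper_width: 0.049
```

>>> {"api": "play_rows", "payload": {
  "rows": [
    [0, 0, 0.5, 0],
    [0, 0, 3, 0],
    [0, 0, 7, 0],
    [0, 0, 11, 0],
    [-3, 0, 14, 0]
  ]
}}

```text
clock: 42.58
tcp_pos: [0.4974, -0.0842, 0.1912]
tool_rot: [-3.136, -0.104, -0.003]
force: [-0.3, 0.4, 0.3]
gripper_width: 0.0485
```

>>> {"api": "play_rows", "payload": {
  "rows": [
    [-4, 5, 0, 0],
    [-7, 10, 0, 0],
    [-9, 15, 0, 0],
    [-10, 18, 0, 0],
    [-10, 18, 0, 0]
  ]
}}

```text
clock: 43.2
tcp_pos: [0.3963, 0.0975, 0.19]
tool_rot: [-3.136, -0.109, -0.001]
force: [0.2, -0.3, 0.7]
gripper_width: 0.0485
```

```bash
python3 -c "
from h import *
s=st()
o=grab('C')"; python3 m2.py C; python3 m1.py C|head -3; python3 m4.py C
```

```text
t 43.2 tcp [396.3  97.5 190. ] yaw 3.97 zax [ 0.     0.004 -1.   ] F [ 0.2 -0.3  0.7] M [-0.04 -0.04  0.03] w 48.5 q [-0.3   0.53 -0.03  2.09  0.03  0.52 -0.28]
gauge body+handle@48 [526.7 -95.4] [44.5 61. ] 4.72
handle@96 [525.6 -82.9] [25.1 25. ] 1.36
handle pts [525.9 -83.8  95.7]
body cloud ((526.6321411132812, -95.81538391113281), (44.57515335083008, 60.03425216674805), 4.821271896362305)
lid 351 c [ 553.8 -305.6] size [189.4 137.4] ang 8.42 z [105.9 110.  114.1]
mat 626 c [527.1 -95.5] size [95.5 96.2] ang 4.04 z [0.9 4.8 8.6]
railtop 159 c [719.2 155.5] size [  7.2 290.7] ang 3.72 z [23.1 26.7 31.5]
side n 422 x -86.0 79.0 mid y at x=0 -131.3 mean -131.3 w 14.5 yaw -0.04
side n 473 x -86.0 82.0 mid y at x=0 -83.5 mean -83.5 w 14.2 yaw -0.1
side n 177 x -89.0 -36.0 mid y at x=0 -37.4 mean -36.3 w 14.7 yaw -1.04
top n 321 x -86.0 85.0 mid y at x=0 -41.2 mean -41.2 w 13.4 yaw -0.21
top n 327 x -85.0 82.0 mid y at x=0 -89.2 mean -89.2 w 13.5 yaw 0.33
top n 327 x -87.0 84.0 mid y at x=0 -137.2 mean -137.2 w 13.6 yaw 0.26
```

View pics/C_top.png

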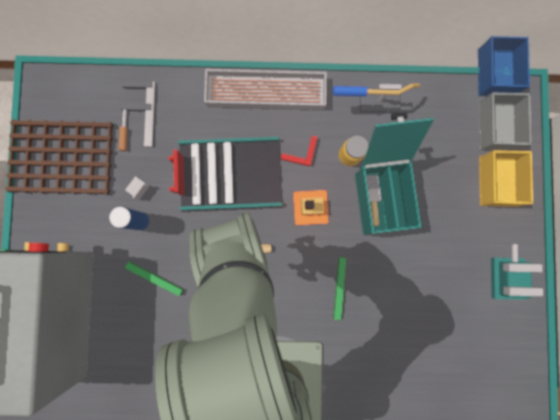

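View pics/C_side.png

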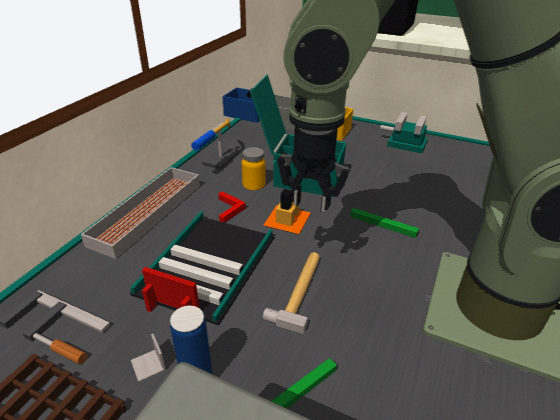

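The final pictures show the gauge upright on the mat at top pixel (311,207), 0.5 mm from the mat's centre. The tubes are evenly spaced at columns 195, 212 and 228, the lid is open at (395,143), and the other things are where they were. Handing in.

```bash
python3 -c "
from plant import manip
print(manip.finish_job())"
```

```text
the job is handed in; nothing more can be done
None
```

The job is handed in at about 43 s of the 72 s allowed; no verdict was reported. The lid is open and stays open. All three tubes were set from the stop plate in order with the gauge. The gauge now stands upright on the mat, where I also re-took it across its x before setting the tubes.

**Last checks:**

| Check | Result |
|---|---|
| Tube pitches, top view | 48.0 and 48.0 mm (48 is ideal) |
| Tube squareness, top view | within about 0.3° |
| Gauge on the mat | about 0.5 mm from the mat's centre |
| Other things | look untouched in both pictures |

The first gap was confirmed by contact only: the gauge stalled against the stop plate with the force rising to 8 N. For tubes 2 and 3, a 3–4 N contact came within 0.1 mm of where it was expected.

**What disagreed or failed:**
- **First grasp:** My first close on the lid handle missed. The fingertips sit about 30 mm higher than the stated tool offset gives, so I used the measured offset from then on.
- **Camera readings:** The top view puts the tubes about 3 mm further from the stop plate than contact implies. The side view shows tube 1 turned about 1–2°, but it sees only part of that tube. I put both down to measurement bias.

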